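# Take the backup tape out of the slide-lid transport case

## Robot

A 7-joint arm with a two-finger parallel gripper is mounted at the origin on the work surface. World frame = base frame: x ahead of the robot, y to its left, z up, the work surface at z = 0. Lengths are in m, angles in rad, forces in N, time in s.
With the tool pointing down it reaches from about 0.4 to 0.85 m from the base axis. Payload 10.4 kg.
Tool frame: the origin (TCP) lies between the finger pads; the fingertips stand tcp_to_tips ahead of it and the grasp point (between the pads) lies 8 mm behind it (tcp_to_tips is the distance from the TCP to the fingertips, in m); z points along the fingers, y is the line along which they close (so a half turn about z gives the same grasp; the last joint's range is limited). The gripper opens to 85 mm and grips with 20 to 120 N. Pads are 22 mm wide; open, the fingers measure 114 mm over their backs; the gripper's body (76 mm by 85 mm) begins 54 mm behind the grasp point. The pads swing forward as they close: fully open they stand 13 mm farther back than shut.
Start: joints at [-1.23, 0.332, -0.065, 1.46, 0.022, 1.35, -0.088], TCP at [0.222, 0.584, 0.222] pointing down, gripper open.
Joint ranges: [-2.6, 2.6], [-0.5, 2.12], [-1.47, 1.34], [0.16, 2.42], [-1.27, 4.41], [0.06, 2.06], [-2.6, 2.6]. Speed limits (rad/s): [2.22, 2.22, 2.79, 2.79, 3.14, 3.14, 3.14].

## Interface

Orientations are given as a unit quaternion [x, y, z, w].
In Python, from workcell import * gives the robot as it stands.
- The arm moves only by the tool apply_moves, never from a script. Its argument "rows" is a list of rows, each an object of numbers: "x", "y", "z": the shift along the tool's x, y, z in mm; "ax", "ay", "az": the turn, a rotation vector about the tool's x, y, z in degrees; "gripper": the closure, from 0 (fully open) to 1 (shut). A call has 1 to 5 rows; each row shifts and turns the commanded pose from where the row before left it, along the tool's axes as they then stand; what a row does not reach is not made up. A row lasts 1/12 s, in which the tool goes at most 41.7 mm and 7.16 degrees, less where a joint would pass 70% of its speed; a pose out of reach is approached as far as the arm can. A call with a gripper value outside its range is refused whole. The fingers move at their own pace and stop on an object; "newtons" is the grip in N (left out, the last holds). Time passes only in rows, so rows that do not move let the fingers close. It gives the time, the measured TCP pose, the force, the opening and the grip force at its end, in the units of the state.
- get_obs(): the state, without advancing time (a new reading comes with each control period).
- camera(name): name is "scene" or "side" or "wrist"; returns a dict with "color" (400x640x3 uint8, red, green, blue), "fov_y" (degrees; the focal length in pixels is half the picture's height over the tangent of half this angle, whatever the lens; pixels are square), "cx", "cy" (the principal point, pixels), "k1" (the pictures are not rectified: a ray, as slopes to the right and down, at radius r is drawn at 1 + k1 r^2 times it, then the intrinsics apply), "rvec" (rotation vector, rad) and "tvec" (3), from world to camera coordinates, as OpenCV has them. Camera axes: x right, y down, z forward; pixel columns grow to the right and rows downward; lengths in m; the calibration is good to about 2 mm. A picture is of the moment at which its call begins. There is no depth.
- hand_in(): hands the job in; it is judged then, once.
The state is a dict: "clock": time; "joint_pos": joint angles; "joint_velocities": joint speeds; "tau": joint torques, N m; "position": TCP position; "ee_rot": TCP orientation; "ft_force": force on the tool from outside, world axes, zero at the start; "torque": the same for the moment, N m; "grip_width": opening from 0.0 (shut) to 1.0 (fully open); "grasp_force": force on a finger pad.
Only numpy, scipy, OpenCV 4.12 (cv2) and the standard library are available. Lean on these libraries where they do the work, as an engineer would, in place of code of your own. Each camera call takes 0.05 s, during which the arm holds its last target. There are 200 camera calls.

## Task

Slide the clear lid with the yellow grip along its tracks and right off the open end of the tape case (on the robot's left), and lay it flat on the bench, grip upwards. Then draw the red tape out of its foam slot and stand it gently in the white tray, upright with its label edge on top. Leave the blue tape in its slot and do not disturb the network switch, the mouse or the screwdriver.

Things in the scene. Friction and masses are not known exactly. Their poses are not given: they have to be found in the camera images.
- case: Charcoal tape case with yellow edges, 172 x 142 x 125 mm (x, y, z), fixed on a grey easel that tips it 30 deg towards the robot and may be turned 15 deg. Origin: centre of its underside, 50 mm above the bench. x runs up the slope, away from the robot; y along the lid tracks, to the robot's left; z square out of its mouth, up and towards the robot, 30 deg from vertical.
- case_exit (a point): Middle of the case's open left end, level with the lid's underside: at x = 0, y = +71, z = 113 mm in the case frame. The lid leaves here, towards +y; the other end is walled. The lid runs in grooves in the walls at x = -86..-74 and +74..+86 mm, 8.5 mm high and reaching to x = +-82 mm, under lips whose tops are at z = 125 mm. The bench left of the case, on the robot's side, is free.
- lid: Loose clear lid with yellow runners, 160 x 136 x 6 mm (x, y, z), 0.18 kg. Origin: centre of its underside; axes as the case while in the tracks. 2 mm play each side, 2.5 mm in height, slight friction. Shut, its origin is at y = +3 mm in the case frame; it starts 0 to 25 mm open and is off the tracks beyond y = +139 mm.
- lid_grip (a point): Centre of the yellow grip bar on the lid's middle, 22 mm above the lid's underside. The bar is 80 mm long along the lid's x, 14 mm thick in y, and stands 32 mm above the lid's top face.
- tape_red: Loose dark red tape cartridge in the upper slot (case x = +19 mm), 21.5 x 105.4 x 102 mm (x, y, z), 0.2 kg. Origin: centre of its bottom edge face; z points to its edge with the white label; axes as the case while in the slot. Grip across the 21.5 mm, above the foam. 2 mm play in the slot in x each way, 3 mm in y.
- foam_top (a point): Middle of the top of the dark foam block in the case, at x = 0, y = 0, z = 64 mm in the case frame. The slots go down from here along the case's z to z = 7 mm, so each tape stands 45 mm clear of the foam; 33 mm is free between the tapes and 44 mm between the red tape and the upper wall.
- tape_blue: Loose dark blue tape cartridge, same size and axes as the red one, in the lower slot (case x = -37 mm). It stays there.
- tray: White open desk tray, fixed, 160 (x) x 200 (y) x 30 mm high, walls and floor 4 mm thick, on the bench to the robot's right. Origin: centre of its underside; x, y along its sides, turned up to 25 degrees.
- switch: Small blue network switch, 101 x 158 x 28 mm, loose on the bench beyond the tray. Origin: centre of its underside. Leave alone.
- mouse: Black computer mouse, 105 x 60 x 32 mm, loose on the bench beyond the case on the left. Origin: centre of its underside. Leave alone.
- screwdriver: Screwdriver 200 mm long, about 30 mm high, lying loose on the bench between robot and case. Its x axis runs along it. Leave alone.

How it is judged:
On the way, in this order (a step that is already met when the one before it is completed fails the run):
1. the lid is slid out along its tracks to the open end, still level with them (y of lid in the frame of case between 0.125 and 0.3 m and x of lid in the frame of case between -0.025 and 0.025 m and z of lid in the frame of case between 0.095 and 0.145 m), for 0.05 s.
2. the lid lies flat on the bench, grip upwards, let go (height (world z) of lid between -0.004 and 0.008 m and angle between lid's own z axis and vertical below 0.07 rad and linear speed of lid below 0.02 m/s and contact force between the fingers and lid below 0.1 N), for 0.2 s.
3. the red tape is drawn out of its slot (z of tape_red in the frame of case above 0.075 m), for 0.05 s.
At the end, for the whole second after the job is handed in: The red tape stands upright on the tray floor (within 6 degrees, label edge up, underside within 6 mm of the floor), at rest; the lid lies flat on the bench (within 4 degrees, underside under 8 mm from the bench top), grip upwards, let go; the blue tape is within 10 mm of where it was (all of step 2 and x of tape_red in the frame of tray between -0.08 and 0.08 m and y of tape_red in the frame of tray between -0.1 and 0.1 m and z of tape_red in the frame of tray between 0 and 0.01 m and angle between tape_red's own z axis and vertical below 0.1 rad and linear speed of tape_red below 0.02 m/s and distance of tape_blue from where it was at the start of the episode below 0.01 m); the robot touches nothing.
It fails at once if the blue tape is moved more than 20 mm (distance of tape_blue from where it was at the start of the episode above 0.02 m).
It fails at once if the switch, the mouse or the screwdriver is moved more than 25 mm (distance of any of switch, mouse, screwdriver from where it was at the start of the episode above 0.025 m).
It fails at once if the red tape drops or slams into the tray (over 0.4 m/s within 50 mm of the tray floor, as after a fall of 8 mm) (x of tape_red in the frame of tray between -0.12 and 0.12 m and y of tape_red in the frame of tray between -0.14 and 0.14 m and z of tape_red in the frame of tray below 0.054 m and linear speed of tape_red above 0.4 m/s).
It also fails if it takes over 58 s, if anything falls off the work surface, if the arm or the gripper's body presses on something with over 40 N, if the wrist force passes 120 N, or if a joint passes its speed limit or range.

## Working session

There is one attempt and no reset: what is moved stays moved. The work goes in short steps, Python scripts to look and compute and a tool call to move; the robot and the scene stay as the last step left them, time stands still between calls to the robot, and variables do not carry over. Pictures are saved under pics/ and viewed, at most 10 in all, crops included, and the job is handed in when it is done.

Besides the shell and the picture viewer there is one more tool, called in YAML: its name, and indented under it one key for each argument. apply_moves: Moves the arm, as the interface text tells. Its arguments: {"type":"object","properties":{"rows":{"type":"array","items":{"type":"object","properties":{"x":{"type":"number"},"y":{"type":"number"},"z":{"type":"number"},"ax":{"type":"number"},"ay":{"type":"number"},"az":{"type":"number"},"gripper":{"type":"number"}}}},"newtons":{"type":"number"}},"required":["rows"]}

```bash
ls; mkdir -p pics
python3 - <<'E'
from workcell import *
import cv2,pickle
o=get_obs();print({k:o[k] for k in("clock","position","ee_rot","grip_width")})
try: print(tcp_to_tips)
except Exception as e: print(e)
d={}
for n in("scene","side","wrist"):
    c=camera(n);d[n]=c;cv2.imwrite(f"pics/{n}0.png",c["color"][:,:,::-1]);print(n,{k:v for k,v in c.items() if k!="color"})
pickle.dump((d,o),open("cams0.pkl","wb"))
E
```

```text
pics
{'clock': 0.0, 'position': array([0.22223309, 0.58373219, 0.2207088 ]), 'ee_rot': array([ 1.80868671e-01,  9.83506996e-01, -7.10120441e-04, -9.42441620e-05]), 'grip_width': 0.998950791085216}
0.011
scene {'fov_y': 47.401426800088295, 'cx': 318.1968788261236, 'cy': 207.37584649821096, 'k1': -0.09284232808310647, 'rvec': array([ 2.135891  ,  0.70950772, -0.33828525]), 'tvec': array([-0.48725988, -0.11857343,  1.63195222])}
side {'fov_y': 51.696116538616266, 'cx': 317.6922587308853, 'cy': 193.36655539882466, 'k1': -0.09946008051024405, 'rvec': array([ 2.15864657, -0.77106443,  0.36155519]), 'tvec': array([-0.453302  ,  0.33097437,  0.9098431 ])}
wrist {'fov_y': 70.5707884736777, 'cx': 318.96136912913016, 'cy': 199.36055277901343, 'k1': 0.0011694003375251343, 'rvec': array([-2.38738954, -1.64549503, -0.23183824]), 'tvec': array([-0.62409636, -0.03668675,  0.37925407])}
```

View pics/scene0.png

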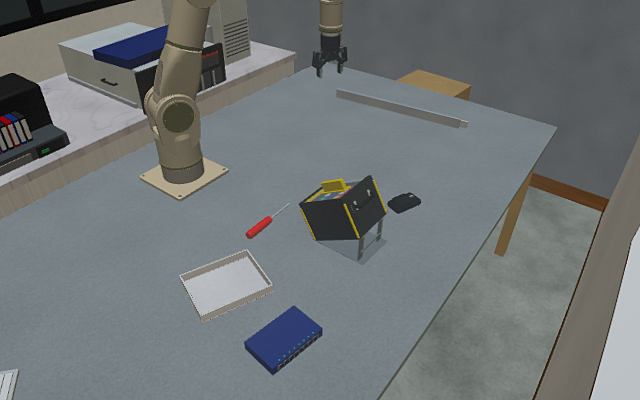

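View pics/side0.png

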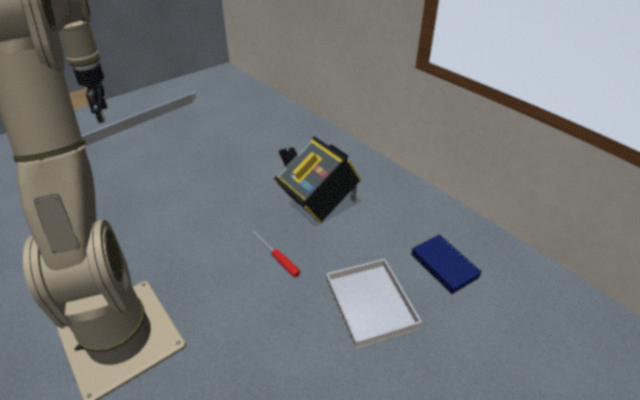

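```bash
cat > h.py <<'E'
import cv2,numpy as np
from scipy.spatial.transform import Rotation as R
def cam(c):
    h=c["color"].shape[0] if "color" in c else 400
    f=h/2/np.tan(np.radians(c["fov_y"]/2))
    K=np.array([[f,0,c["cx"]],[0,f,c["cy"]],[0,0,1.]])
    return K,np.array([c["k1"],0,0,0.]),np.array(c["rvec"]),np.array(c["tvec"])
def proj(c,P):
    K,D,r,t=cam(c);return cv2.projectPoints(np.array(P,float).reshape(-1,1,3),r,t,K,D)[0][:,0]
def ray(c,uv):
    K,D,r,t=cam(c);n=cv2.undistortPoints(np.array(uv,float).reshape(-1,1,2),K,D)[:,0]
    M=R.from_rotvec(r).as_matrix();d=np.c_[n,np.ones(len(n))]@M
    return -M.T@t,d
def crop(im,x,y,w,h,s,g=10):
    o=cv2.resize(im[y:y+h,x:x+w],(int(w*s),int(h*s)),interpolation=cv2.INTER_CUBIC)
    for u in range(x-x%g+g,x+w,g):
        L=6 if u%50 else 14
        cv2.line(o,(int((u-x+.5)*s),0),(int((u-x+.5)*s),L),(0,255,0),1)
        if u%20==0: cv2.putText(o,str(u),(int((u-x)*s)-8,24),0,.35,(0,255,0),1)
    for v in range(y-y%g+g,y+h,g):
        cv2.line(o,(0,int((v-y+.5)*s)),(6,int((v-y+.5)*s)),(0,255,0),1)
        if v%20==0: cv2.putText(o,str(v),(8,int((v-y+.5)*s)+4),0,.35,(0,255,0),1)
    return o
E
python3 - <<'E'
from h import *
import pickle
d,o=pickle.load(open("cams0.pkl","rb"))
a=d["scene"]["color"][:,:,::-1];b=d["side"]["color"][:,:,::-1]
im=np.vstack([np.hstack([crop(a,292,170,100,95,4),crop(b,270,132,100,95,4)]),np.hstack([crop(a,172,240,160,88,2.5),crop(b,320,258,160,88,2.5)])])
cv2.imwrite("pics/c0.png",im)
E
```

```text
(no output)
```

View pics/c0.png

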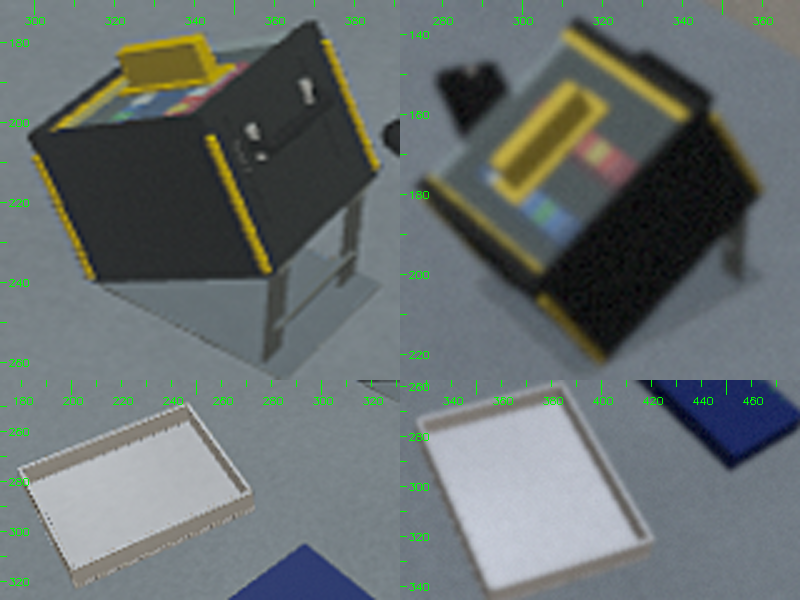

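```bash
cat > fit.py <<'E'
from h import *
import pickle
from scipy.optimize import least_squares
d,o=pickle.load(open("cams0.pkl","rb"))
def Rc(yaw,t=30): return R.from_euler("ZY",[yaw,-t],degrees=True).as_matrix()
a,b,H=.086,.071,.125
obs={"scene":[((299.5,203.7),(-a,-b,H)),((315.2,240),(-a,-b,0)),((359.5,238.7),(a,-b,0)),((371.2,175.5),(a,b,H)),((386.5,212.5),(a,b,0)),((343.2,200.5),(a,-b,H))],
"side":[((313.7,137),(a,b,H)),((275.5,176.5),(-a,b,H)),((305,205),(-a,-b,H)),((347,160),(a,-b,H)),((360.5,180),(a,-b,0)),((321,222.5),(-a,-b,0))]}
def f(p,full=False):
    M=Rc(p[3]);r=[]
    for n,L in obs.items():
        r.append(proj(d[n],np.array([l[1] for l in L])@M.T+p[:3])-[l[0] for l in L])
    return np.vstack(r).ravel()
s=least_squares(f,[.6,0,.05,0],loss="soft_l1",x_scale=[.1,.1,.1,10]);print("case",s.x.round(4));print(f(s.x).reshape(-1,2).round(1).tolist())
p=s.x;M=Rc(p[3])
g={"scene":[((323,182.5),(-.04,-.007,.038)),((342,179.5),(.04,-.007,.038)),((324.5,193),(-.04,-.007,.006)),((345,190.5),(.04,-.007,.006))]}
def fg(q):
    L=g["scene"];P=np.array([l[1] for l in L])+[q[0],q[1],.1138]
    return (proj(d["scene"],P@M.T+p[:3])-[l[0] for l in L]).ravel()
sg=least_squares(fg,[0,0.01]);print("lid",sg.x,sg.fun.round(1))
T={"scene":[(180,276),(246.8,249.6),(273.6,284.8),(202,318)],"side":[(356,344.8),(327.2,276),(383.2,260),(420.8,322.8)]}
C=np.array([(-.08,-.1,0),(-.08,.1,0),(.08,.1,0),(.08,-.1,0)])
def ft(q): return np.vstack([proj(d[n],C@R.from_euler("z",q[3],degrees=True).as_matrix().T+q[:3])-T[n] for n in T]).ravel()
t=least_squares(ft,[.6,-.3,.03,0],x_scale=[.1,.1,.1,10]);print("tray top",t.x.round(4),t.fun.reshape(-1,2).round(1).tolist())
E
python3 fit.py
```

```text
case [ 0.6738  0.0687  0.0468 -0.4781]
[[-0.8, 0.6], [0.6, 1.2], [0.4, 1.2], [-0.1, -0.2], [0.1, 1.4], [-0.8, -1.3], [0.3, -1.6], [-2.0, 1.9], [-1.5, -1.1], [-0.3, -2.8], [0.3, -0.2], [0.5, 0.5]]
lid [0.000514   0.00828207] [-1.7  0.5 -0.4  0.3  1.1 -0.3  0.9 -0.5]
tray top [ 5.14700e-01 -2.87400e-01  1.96000e-02 -2.07125e+01] [[-0.8, 1.3], [-0.3, 0.7], [-0.3, 1.0], [-0.7, -0.1], [-0.1, -1.2], [-1.8, -0.8], [0.1, -0.4], [0.0, -0.3]]
```

```bash
cat > plan.py <<'E'
from h import *
from workcell import *
def Rt(yaw,tilt=30): # tool rot: z = -case z, y = +case y
    return R.from_euler("ZY",[yaw,-tilt],degrees=True).as_matrix()@np.diag([-1,1,-1.])
def state():
    o=get_obs();return o,np.array(o["position"]),R.from_quat(o["ee_rot"]).as_matrix()
def plan(P,M,n=None,start=None):
    if start is None: o,p,A=state();print("t",round(float(o["clock"]),2),"pos",np.round(p,4),"F",np.round(o["ft_force"],1),"w",round(float(o["grip_width"]),3),"gf",np.round(o["grasp_force"],1))
    else: p,A=start
    rv=R.from_matrix(A.T@M).as_rotvec(degrees=True);dp=np.array(P)-p
    m=max(np.linalg.norm(dp)/.0405,np.linalg.norm(rv)/7,1)
    n=n or int(np.ceil(m));print("n",n,"min",round(m,2),"rv",rv.round(1),"dp_tool",(A.T@dp*1000).round(1))
    for i in range(n):
        B=A@R.from_rotvec(rv*i/n,degrees=True).as_matrix();s=B.T@dp/n*1000
        print({k:round(float(v),1) for k,v in zip(("x","y","z","ax","ay","az"),(*s,*(rv/n))) if abs(v)>.04})
E
python3 - <<'E'
from plan import *
import pickle
d,o=pickle.load(open("cams0.pkl","rb"))
c,v=ray(d["scene"],[(405,202),(252,232),(290,204),(260,226)]);print((c-v*(c[2]-.01)[None,None]/v[:,2:]).round(3))
print(R.from_quat(o["ee_rot"]).as_euler("ZYX",degrees=True))
plan([.606-.105,.07,.164+.18],Rt(-.5))
E
```

```text
[[ 0.722  0.323  0.01 ]
 [ 0.425 -0.09   0.01 ]
 [ 0.428  0.087  0.01 ]
 [ 0.425 -0.055  0.01 ]]
[ 1.59159274e+02  4.09650479e-03 -1.79918015e+02]
t 0.15 pos [0.2223 0.5838 0.2209] F [0.3 0.3 0.2] w 1.002 gf 0.0
n 15 min 14.75 rv [ -5.4 -29.7 -19.9] dp_tool [-443.3 -381.2 -122.7]
{'x': -29.6, 'y': -25.4, 'z': -8.2, 'ax': -0.4, 'ay': -2.0, 'az': -1.3}
{'x': -29.2, 'y': -26.0, 'z': -7.3, 'ax': -0.4, 'ay': -2.0, 'az': -1.3}
{'x': -28.9, 'y': -26.7, 'z': -6.5, 'ax': -0.4, 'ay': -2.0, 'az': -1.3}
{'x': -28.4, 'y': -27.3, 'z': -5.7, 'ax': -0.4, 'ay': -2.0, 'az': -1.3}
{'x': -28.0, 'y': -27.9, 'z': -4.9, 'ax': -0.4, 'ay': -2.0, 'az': -1.3}
{'x': -27.5, 'y': -28.5, 'z': -4.1, 'ax': -0.4, 'ay': -2.0, 'az': -1.3}
{'x': -27.0, 'y': -29.1, 'z': -3.3, 'ax': -0.4, 'ay': -2.0, 'az': -1.3}
{'x': -26.4, 'y': -29.7, 'z': -2.6, 'ax': -0.4, 'ay': -2.0, 'az': -1.3}
{'x': -25.8, 'y': -30.3, 'z': -1.9, 'ax': -0.4, 'ay': -2.0, 'az': -1.3}
{'x': -25.1, 'y': -30.9, 'z': -1.2, 'ax': -0.4, 'ay': -2.0, 'az': -1.3}
{'x': -24.4, 'y': -31.5, 'z': -0.5, 'ax': -0.4, 'ay': -2.0, 'az': -1.3}
{'x': -23.7, 'y': -32.0, 'z': 0.1, 'ax': -0.4, 'ay': -2.0, 'az': -1.3}
{'x': -22.9, 'y': -32.6, 'z': 0.7, 'ax': -0.4, 'ay': -2.0, 'az': -1.3}
{'x': -22.1, 'y': -33.1, 'z': 1.3, 'ax': -0.4, 'ay': -2.0, 'az': -1.3}
{'x': -21.3, 'y': -33.6, 'z': 1.8, 'ax': -0.4, 'ay': -2.0, 'az': -1.3}
```

apply_moves:
  rows:
    - {"x":-29.5,"y":-25.5,"z":-8,"ax":-0.4,"ay":-2,"az":-1.3}
    - {"x":-29,"y":-26,"z":-7,"ax":-0.4,"ay":-2,"az":-1.3}
    - {"x":-29,"y":-26.5,"z":-6.5,"ax":-0.4,"ay":-2,"az":-1.3}
    - {"x":-28.5,"y":-27.5,"z":-6,"ax":-0.4,"ay":-2,"az":-1.3}
    - {"x":-28,"y":-28,"z":-5,"ax":-0.4,"ay":-2,"az":-1.3}

```text
invalid input at $.rows[0]: expected keys x, y, z, ax, ay, az, gripper
```

apply_moves:
  rows:
    - {"x":-27.5,"y":-28.5,"z":-4,"ax":-0.4,"ay":-2,"az":-1.3}
    - {"x":-27,"y":-29,"z":-3.5,"ax":-0.4,"ay":-2,"az":-1.3}
    - {"x":-26.5,"y":-29.5,"z":-2.5,"ax":-0.4,"ay":-2,"az":-1.3}
    - {"x":-26,"y":-30,"z":-2,"ax":-0.4,"ay":-2,"az":-1.3}
    - {"x":-25,"y":-31,"z":-1,"ax":-0.4,"ay":-2,"az":-1.3}

```text
invalid input at $.rows[0]: expected keys x, y, z, ax, ay, az, gripper
```

apply_moves:
  rows:
    - {"x":-24.5,"y":-31.5,"z":-0.5,"ax":-0.4,"ay":-2,"az":-1.3}
    - {"x":-23.5,"y":-32,"z":0,"ax":-0.4,"ay":-2,"az":-1.3}
    - {"x":-23,"y":-32.5,"z":0.5,"ax":-0.4,"ay":-2,"az":-1.3}
    - {"x":-22,"y":-33,"z":1.5,"ax":-0.4,"ay":-2,"az":-1.3}
    - {"x":-21.5,"y":-33.5,"z":2,"ax":-0.4,"ay":-2,"az":-1.3}

```text
invalid input at $.rows[0]: expected keys x, y, z, ax, ay, az, gripper
```

Run:
```python
from plan import *
import pickle
plan([.501,.07,.344],Rt(-.5))
c=camera("wrist");pickle.dump(c,open("w1.pkl","wb"))
im=c["color"][:,:,::-1];cv2.imwrite("pics/w1.png",crop(im,0,0,640,400,1.25,20))
C,v=ray(c,[(320,200)]);print(C,v)
```

```text
t 0.15 pos [0.2223 0.5838 0.2209] F [0.3 0.3 0.2] w 1.002 gf 0.0
n 15 min 14.75 rv [ -5.4 -29.7 -19.9] dp_tool [-443.3 -381.2 -122.7]
{'x': -29.6, 'y': -25.4, 'z': -8.2, 'ax': -0.4, 'ay': -2.0, 'az': -1.3}
{'x': -29.2, 'y': -26.0, 'z': -7.3, 'ax': -0.4, 'ay': -2.0, 'az': -1.3}
{'x': -28.9, 'y': -26.7, 'z': -6.5, 'ax': -0.4, 'ay': -2.0, 'az': -1.3}
{'x': -28.4, 'y': -27.3, 'z': -5.7, 'ax': -0.4, 'ay': -2.0, 'az': -1.3}
{'x': -28.0, 'y': -27.9, 'z': -4.9, 'ax': -0.4, 'ay': -2.0, 'az': -1.3}
{'x': -27.5, 'y': -28.5, 'z': -4.1, 'ax': -0.4, 'ay': -2.0, 'az': -1.3}
{'x': -27.0, 'y': -29.1, 'z': -3.3, 'ax': -0.4, 'ay': -2.0, 'az': -1.3}
{'x': -26.4, 'y': -29.7, 'z': -2.6, 'ax': -0.4, 'ay': -2.0, 'az': -1.3}
{'x': -25.8, 'y': -30.3, 'z': -1.9, 'ax': -0.4, 'ay': -2.0, 'az': -1.3}
{'x': -25.1, 'y': -30.9, 'z': -1.2, 'ax': -0.4, 'ay': -2.0, 'az': -1.3}
{'x': -24.4, 'y': -31.5, 'z': -0.5, 'ax': -0.4, 'ay': -2.0, 'az': -1.3}
{'x': -23.7, 'y': -32.0, 'z': 0.1, 'ax': -0.4, 'ay': -2.0, 'az': -1.3}
{'x': -22.9, 'y': -32.6, 'z': 0.7, 'ax': -0.4, 'ay': -2.0, 'az': -1.3}
{'x': -22.1, 'y': -33.1, 'z': 1.3, 'ax': -0.4, 'ay': -2.0, 'az': -1.3}
{'x': -21.3, 'y': -33.6, 'z': 1.8, 'ax': -0.4, 'ay': -2.0, 'az': -1.3}
[0.15671682 0.60876138 0.37369064] [[ 0.26297931 -0.09754576 -0.95986735]]
```

View pics/w1.png

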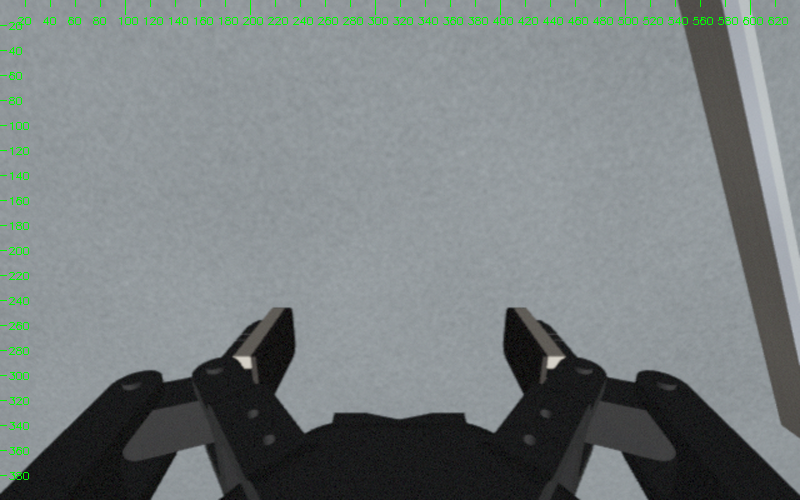

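The moves were refused (all keys are needed); the picture shows only bare bench and the open fingers at about (220,270) and (420,270). I'll repeat the move with the gripper key.

apply_moves:
  rows:
    - {"x":-29.5,"y":-25.5,"z":-8,"ax":-0.4,"ay":-2,"az":-1.3,"gripper":0}
    - {"x":-29,"y":-26,"z":-7,"ax":-0.4,"ay":-2,"az":-1.3,"gripper":0}
    - {"x":-29,"y":-26.5,"z":-6.5,"ax":-0.4,"ay":-2,"az":-1.3,"gripper":0}
    - {"x":-28.5,"y":-27.5,"z":-6,"ax":-0.4,"ay":-2,"az":-1.3,"gripper":0}
    - {"x":-28,"y":-28,"z":-5,"ax":-0.4,"ay":-2,"az":-1.3,"gripper":0}

```text
clock: 0.62
position: [0.3156, 0.4108, 0.2625]
ee_rot: [0.124, 0.988, 0.001, 0.09]
ft_force: [0.8, -0.6, 0.1]
grip_width: 0.996
grasp_force: 0.0
```

apply_moves:
  rows:
    - {"x":-27.5,"y":-28.5,"z":-4,"ax":-0.4,"ay":-2,"az":-1.3,"gripper":0}
    - {"x":-27,"y":-29,"z":-3.5,"ax":-0.4,"ay":-2,"az":-1.3,"gripper":0}
    - {"x":-26.5,"y":-29.5,"z":-2.5,"ax":-0.4,"ay":-2,"az":-1.3,"gripper":0}
    - {"x":-26,"y":-30,"z":-2,"ax":-0.4,"ay":-2,"az":-1.3,"gripper":0}
    - {"x":-25,"y":-31,"z":-1,"ax":-0.4,"ay":-2,"az":-1.3,"gripper":0}

```text
clock: 1.03
position: [0.4083, 0.2396, 0.3033]
ee_rot: [0.066, 0.982, 0.003, 0.178]
ft_force: [1.5, 0.7, 1.2]
grip_width: 1.0
grasp_force: 0.0
```

apply_moves:
  rows:
    - {"x":-24.5,"y":-31.5,"z":-0.5,"ax":-0.4,"ay":-2,"az":-1.3,"gripper":0}
    - {"x":-23.5,"y":-32,"z":0,"ax":-0.4,"ay":-2,"az":-1.3,"gripper":0}
    - {"x":-23,"y":-32.5,"z":0.5,"ax":-0.4,"ay":-2,"az":-1.3,"gripper":0}
    - {"x":-22,"y":-33,"z":1.5,"ax":-0.4,"ay":-2,"az":-1.3,"gripper":0}
    - {"x":-21.5,"y":-33.5,"z":2,"ax":-0.4,"ay":-2,"az":-1.3,"gripper":0}

```text
clock: 1.45
position: [0.5004, 0.0677, 0.3432]
ee_rot: [0.007, 0.965, 0.004, 0.264]
ft_force: [0.5, 0.7, -0.2]
grip_width: 1.001
grasp_force: 0.0
```

Run:
```python
from plan import *
import pickle
plan([.501,.07,.344],Rt(-.5))
c=camera("wrist");pickle.dump(c,open("w1.pkl","wb"))
im=c["color"][:,:,::-1];cv2.imwrite("pics/w2.png",crop(im,0,0,640,400,1.25,20))
```

```text
t 1.45 pos [0.5004 0.0677 0.3432] F [ 0.5  0.7 -0.2] w 1.001 gf 0.0
n 1 min 1 rv [ 0.5  0.6 -0.4] dp_tool [-0.9  2.3 -0.3]
{'x': -0.9, 'y': 2.3, 'z': -0.3, 'ax': 0.5, 'ay': 0.6, 'az': -0.4}
```

View pics/w2.png

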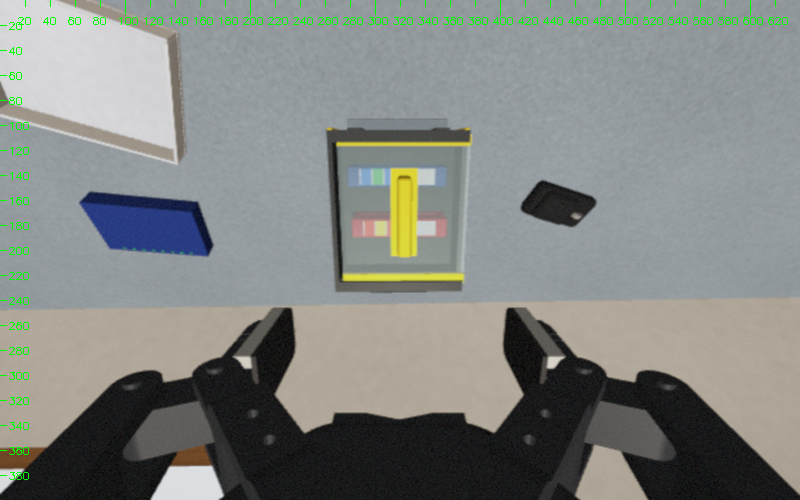

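Run:
```python
from h import *
import pickle
c=pickle.load(open("w1.pkl","rb"));im=c["color"][:,:,::-1]
x0,y0,s=255,90,4
o=crop(im,x0,y0,130,150,s)
M=R.from_euler("ZY",[-.48,-30],degrees=True).as_matrix();p=np.array([.6738,.0687,.0468])
def pl(P,col):
    q=proj(c,np.array(P)@M.T+p);print(q.round(1).tolist());q=((q-[x0,y0]+.5)*s-.5).round().astype(int)
    for a in q: cv2.drawMarker(o,tuple(int(v) for v in a),col,cv2.MARKER_CROSS,9,1)
a,b=.086,.071
pl([(-a,-b,.125),(-a,b,.125),(a,b,.125),(a,-b,.125)],(255,0,255))
l=np.array([0,.008,.114]);pl([l+(-.04,-.007,.038),l+(-.04,.007,.038),l+(.04,.007,.038),l+(.04,-.007,.038)],(255,255,0))
pl([(.019-.0108,-.0527,.109),(.019-.0108,.0527,.109),(.019+.0108,.0527,.109),(.019+.0108,-.0527,.109)],(0,255,0))
cv2.imwrite("pics/w2c.png",o)
```

```text
[[262.0, 104.5], [376.3, 103.6], [370.2, 231.5], [270.0, 232.6]]
[[320.6, 143.8], [332.2, 143.7], [331.9, 207.1], [321.0, 207.2]]
[[281.8, 176.2], [357.4, 175.5], [357.0, 190.5], [282.5, 191.2]]
```

View pics/w2c.png

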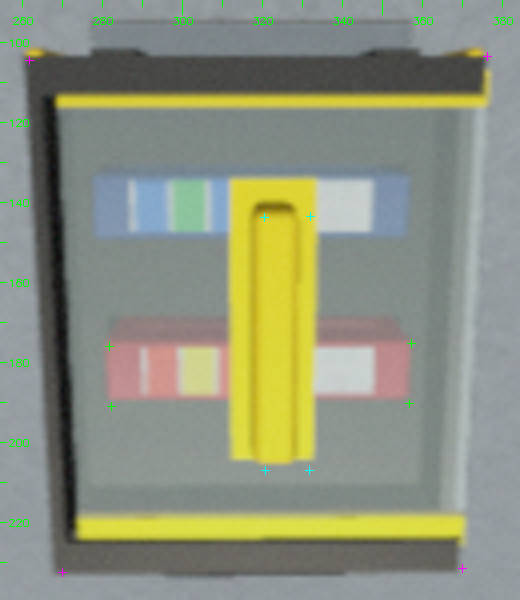

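```bash
cat >> plan.py <<'E'
YAW=-.5
CM=R.from_euler("ZY",[YAW,-30],degrees=True).as_matrix();CP=np.array([.6738,.0687,.0468])
def W(x,y,z): return CM@np.array([x,y,z])/1000+CP
E
python3 - <<'E'
from plan import *
print(W(-1,5,136))
plan(W(-1,5,180),Rt(YAW),6)
print(state()[2].T@(W(-1,5,136)-W(-1,5,180)))
E
```

```text
[0.60498023 0.07430077 0.16407945]
t 1.5 pos [0.503  0.0603 0.3447] F [ 2.5 -7.6  0.9] w 1.002 gf 0.0
n 6 min 4.05 rv [ 0.4  0.8 -0.8] dp_tool [  4.5  13.7 163.4]
{'x': 0.8, 'y': 2.3, 'z': 27.2, 'ax': 0.1, 'ay': 0.1, 'az': -0.1}
{'x': 0.7, 'y': 2.3, 'z': 27.2, 'ax': 0.1, 'ay': 0.1, 'az': -0.1}
{'x': 0.6, 'y': 2.4, 'z': 27.2, 'ax': 0.1, 'ay': 0.1, 'az': -0.1}
{'x': 0.6, 'y': 2.4, 'z': 27.2, 'ax': 0.1, 'ay': 0.1, 'az': -0.1}
{'x': 0.5, 'y': 2.4, 'z': 27.2, 'ax': 0.1, 'ay': 0.1, 'az': -0.1}
{'x': 0.4, 'y': 2.4, 'z': 27.2, 'ax': 0.1, 'ay': 0.1, 'az': -0.1}
[ 0.00058516 -0.0002934   0.04399513]
```

apply_moves:
  newtons: 60
  rows:
    - {"x":1,"y":2.5,"z":30,"ax":0.1,"ay":0.2,"az":-0.2,"gripper":0}
    - {"x":1,"y":2.5,"z":35,"ax":0.1,"ay":0.2,"az":-0.2,"gripper":0}
    - {"x":1,"y":3,"z":40,"ax":0.1,"ay":0.2,"az":-0.2,"gripper":0}
    - {"x":0.5,"y":3,"z":35,"ax":0.1,"ay":0.2,"az":-0.2,"gripper":0}
    - {"x":1,"y":2.5,"z":23,"ax":0,"ay":0,"az":0,"gripper":0}

```text
clock: 1.92
position: [0.5778, 0.0829, 0.1966]
ee_rot: [0.002, 0.967, -0.002, 0.255]
ft_force: [0.4, 1.4, -0.3]
grip_width: 0.998
grasp_force: 0.0
```

apply_moves:
  rows:
    - {"x":0,"y":0,"z":0,"ax":0,"ay":0,"az":0,"gripper":0}
    - {"x":0,"y":0,"z":0,"ax":0,"ay":0,"az":0,"gripper":0}
    - {"x":0,"y":0,"z":0,"ax":0,"ay":0,"az":0,"gripper":0}

```text
clock: 2.17
position: [0.5779, 0.0835, 0.2007]
ee_rot: [0.002, 0.967, -0.001, 0.256]
ft_force: [-0.1, -0.6, 0.3]
grip_width: 1.0
grasp_force: 0.0
```

Run:
```python
from plan import *
import pickle
plan(W(-1,5,136),Rt(YAW),2)
c=camera("wrist");im=c["color"][:,:,::-1];cv2.imwrite("pics/w3.png",crop(im,150,40,320,260,2,20))
q=proj(c,[W(-40,5,151),W(40,5,151)]);print(q)
```

```text
t 2.17 pos [0.5779 0.0835 0.2007] F [-0.1 -0.6  0.3] w 1.0 gf 0.0
n 2 min 1.15 rv [ 0.1 -0.3  0.3] dp_tool [-5.4 -9.1 45.3]
{'x': -2.7, 'y': -4.5, 'z': 22.6, 'ax': 0.1, 'ay': -0.2, 'az': 0.1}
{'x': -2.7, 'y': -4.5, 'z': 22.7, 'ax': 0.1, 'ay': -0.2, 'az': 0.1}
[[306.12583131 175.17081447]
 [306.94676705 282.38917179]]
```

View pics/w3.png

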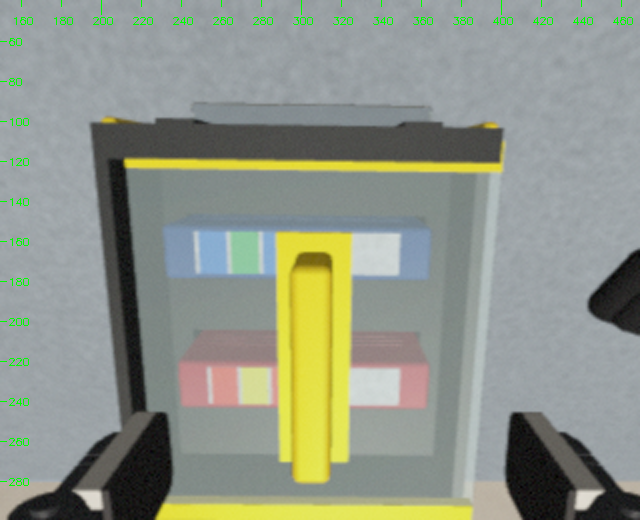

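The picture confirms the bar: centre column ≈305.5, lower end row ≈281 (model 306, 282). Going down and gripping.

apply_moves:
  rows:
    - {"x":-3,"y":-5,"z":12,"ax":0,"ay":-0.2,"az":0.2,"gripper":0}
    - {"x":-2.5,"y":-4,"z":18,"ax":0,"ay":0,"az":0,"gripper":0}
    - {"x":0,"y":0,"z":15,"ax":0,"ay":0,"az":0,"gripper":0}
    - {"x":0,"y":0,"z":0,"ax":0,"ay":0,"az":0,"gripper":0}
    - {"x":0,"y":0,"z":0,"ax":0,"ay":0,"az":0,"gripper":1}

```text
clock: 2.63
position: [0.6048, 0.0742, 0.1641]
ee_rot: [0.003, 0.966, -0.0, 0.258]
ft_force: [0.8, -0.5, 0.5]
grip_width: 0.88
grasp_force: 0.0
```

apply_moves:
  rows:
    - {"x":0,"y":0,"z":0,"ax":0,"ay":0,"az":0,"gripper":1}
    - {"x":0,"y":0,"z":0,"ax":0,"ay":0,"az":0,"gripper":1}
    - {"x":0,"y":0,"z":0,"ax":0,"ay":0,"az":0,"gripper":1}
    - {"x":0,"y":0,"z":0,"ax":0,"ay":0,"az":0,"gripper":1}
    - {"x":0,"y":0,"z":0,"ax":0,"ay":0,"az":0,"gripper":1}

```text
clock: 3.05
position: [0.6049, 0.0744, 0.1637]
ee_rot: [0.003, 0.966, -0.0, 0.258]
ft_force: [-23.1, -0.0, 28.4]
grip_width: 0.153
grasp_force: 44.3
```

apply_moves:
  rows:
    - {"x":0,"y":0,"z":0,"ax":0,"ay":0,"az":0,"gripper":1}
    - {"x":0,"y":0,"z":0,"ax":0,"ay":0,"az":0,"gripper":1}
    - {"x":0,"y":0,"z":0,"ax":0,"ay":0,"az":0,"gripper":1}

```text
clock: 3.3
position: [0.6048, 0.0744, 0.1638]
ee_rot: [0.003, 0.966, -0.0, 0.257]
ft_force: [-9.3, -0.6, 9.9]
grip_width: 0.146
grasp_force: 59.2
```

Run:
```python
from plan import *
o,p,A=state();print("case frame",CM.T@(p-CP)*1000)
plan(W(-1,30,136),Rt(YAW),5)
```

```text
case frame [ -1.29659292   5.05017272 135.88232818]
t 3.3 pos [0.6048 0.0744 0.1638] F [-9.3 -0.6  9.9] w 0.146 gf 59.2
n 5 min 1 rv [ 0.1 -0.2  0.1] dp_tool [-0.3 24.9 -0.1]
{'x': -0.1, 'y': 5.0}
{'x': -0.1, 'y': 5.0}
{'x': -0.1, 'y': 5.0}
{'x': -0.1, 'y': 5.0}
{'x': -0.1, 'y': 5.0}
```

apply_moves:
  rows:
    - {"x":0,"y":0,"z":-1,"ax":0,"ay":0,"az":0,"gripper":1}
    - {"x":0,"y":3,"z":0,"ax":0,"ay":0,"az":0,"gripper":1}
    - {"x":0,"y":6,"z":0,"ax":0,"ay":0,"az":0,"gripper":1}
    - {"x":0,"y":8,"z":0,"ax":0,"ay":0,"az":0,"gripper":1}
    - {"x":0,"y":8,"z":0,"ax":0,"ay":0,"az":0,"gripper":1}

```text
clock: 3.72
position: [0.6049, 0.0999, 0.1643]
ee_rot: [0.003, 0.966, -0.001, 0.258]
ft_force: [3.5, -1.8, 0.2]
grip_width: 0.141
grasp_force: 58.8
```

Run:
```python
from plan import *
o,p,A=state();print("case frame",CM.T@(p-CP)*1000, "Fcase",CM.T@o["ft_force"],"T",o["torque"])
```

```text
case frame [ -1.16975221  30.59980738 136.39971965] Fcase [ 3.17342916 -1.75621487 -1.59314432] T [-0.50232143 -0.18776057 -0.17898346]
```

apply_moves:
  rows:
    - {"x":0,"y":11,"z":0,"ax":0,"ay":0,"az":0,"gripper":1}
    - {"x":0,"y":12,"z":0,"ax":0,"ay":0,"az":0,"gripper":1}
    - {"x":0,"y":12,"z":0,"ax":0,"ay":0,"az":0,"gripper":1}
    - {"x":0,"y":12,"z":0,"ax":0,"ay":0,"az":0,"gripper":1}
    - {"x":0,"y":10,"z":0,"ax":0,"ay":0,"az":0,"gripper":1}

```text
clock: 4.13
position: [0.6051, 0.1578, 0.1643]
ee_rot: [0.003, 0.966, -0.001, 0.258]
ft_force: [4.1, -3.3, 0.8]
grip_width: 0.143
grasp_force: 58.8
```

Run:
```python
from plan import *
o,p,A=state();print("case frame",CM.T@(p-CP)*1000, "Fcase",CM.T@o["ft_force"],"T",o["torque"])
```

```text
case frame [ -1.39416423  88.51194164 136.51535759] Fcase [ 3.99171657 -3.25710878 -1.39029472] T [-0.68494843 -0.27819717 -0.07785257]
```

apply_moves:
  rows:
    - {"x":0,"y":12,"z":0,"ax":0,"ay":0,"az":0,"gripper":1}
    - {"x":0,"y":12,"z":0,"ax":0,"ay":0,"az":0,"gripper":1}
    - {"x":0,"y":12,"z":0,"ax":0,"ay":0,"az":0,"gripper":1}
    - {"x":0,"y":10,"z":0,"ax":0,"ay":0,"az":0,"gripper":1}
    - {"x":0,"y":5,"z":0,"ax":0,"ay":0,"az":0,"gripper":1}

```text
clock: 4.55
position: [0.6048, 0.2094, 0.1639]
ee_rot: [0.002, 0.966, -0.0, 0.257]
ft_force: [-0.3, 0.3, -1.1]
grip_width: 0.141
grasp_force: 58.8
```

apply_moves:
  rows:
    - {"x":0,"y":8,"z":0,"ax":0,"ay":0,"az":0,"gripper":1}
    - {"x":0,"y":12,"z":0,"ax":0,"ay":0,"az":0,"gripper":1}
    - {"x":0,"y":10,"z":0,"ax":0,"ay":0,"az":0,"gripper":1}
    - {"x":0,"y":4,"z":0,"ax":0,"ay":0,"az":0,"gripper":1}

```text
clock: 4.88
position: [0.6049, 0.2437, 0.1639]
ee_rot: [0.002, 0.966, -0.0, 0.257]
ft_force: [-0.1, 0.2, -1.9]
grip_width: 0.138
grasp_force: 58.8
```

Run:
```python
from plan import *
o,p,A=state();print("case frame",CM.T@(p-CP)*1000, "Fcase",CM.T@o["ft_force"],"T",o["torque"])
plan([.48,.34,.12],Rt(0,0),8)
```

```text
case frame [ -2.45148856 174.43824191 136.65617935] Fcase [-0.97663437  0.16015093 -1.5792683 ] T [ 0.02613949  0.68626159 -0.00240913]
t 4.88 pos [0.6049 0.2437 0.1639] F [-0.1  0.2 -1.9] w 0.138 gf 58.8
n 8 min 4.26 rv [-0.  29.8 -0.3] dp_tool [130.6  95.7 -24.1]
{'x': 16.3, 'y': 12.0, 'z': -3.0, 'ay': 3.7}
{'x': 16.5, 'y': 12.0, 'z': -1.9, 'ay': 3.7}
{'x': 16.6, 'y': 12.0, 'z': -0.9, 'ay': 3.7}
{'x': 16.6, 'y': 12.0, 'z': 0.2, 'ay': 3.7}
{'x': 16.5, 'y': 12.0, 'z': 1.3, 'ay': 3.7}
{'x': 16.4, 'y': 12.0, 'z': 2.4, 'ay': 3.7}
{'x': 16.2, 'y': 12.0, 'z': 3.4, 'ay': 3.7}
{'x': 15.9, 'y': 12.0, 'z': 4.5, 'ay': 3.7}
```

apply_moves:
  rows:
    - {"x":16.5,"y":12,"z":-3,"ax":0,"ay":3.7,"az":0,"gripper":1}
    - {"x":16.5,"y":12,"z":-2,"ax":0,"ay":3.7,"az":0,"gripper":1}
    - {"x":16.5,"y":12,"z":-1,"ax":0,"ay":3.7,"az":0,"gripper":1}
    - {"x":16.5,"y":12,"z":0,"ax":0,"ay":3.7,"az":0,"gripper":1}
    - {"x":16.5,"y":12,"z":1.5,"ax":0,"ay":3.7,"az":-0.1,"gripper":1}

```text
clock: 5.3
position: [0.5266, 0.3028, 0.1368]
ee_rot: [0.002, 0.995, 0.0, 0.097]
ft_force: [0.6, -0.1, -1.8]
grip_width: 0.143
grasp_force: 58.8
```

apply_moves:
  rows:
    - {"x":16.5,"y":12,"z":2.5,"ax":0,"ay":3.7,"az":0,"gripper":1}
    - {"x":16,"y":12,"z":3.5,"ax":0,"ay":3.7,"az":0,"gripper":1}
    - {"x":16,"y":12,"z":4.5,"ax":0,"ay":3.9,"az":0,"gripper":1}
    - {"x":0,"y":0,"z":0,"ax":0,"ay":0,"az":0,"gripper":1}
    - {"x":0,"y":0,"z":0,"ax":0,"ay":0,"az":0,"gripper":1}

```text
clock: 5.72
position: [0.4813, 0.3379, 0.1192]
ee_rot: [0.002, 1.0, -0.001, 0.001]
ft_force: [0.2, -0.9, -2.0]
grip_width: 0.14
grasp_force: 58.8
```

Run:
```python
from plan import *
plan([.48,.34,.035],Rt(0,0),5)
im=[]
for n in("scene","side"):
    c=camera(n);q=proj(c,[state()[1]])[0].astype(int);im.append(crop(c["color"][:,:,::-1],max(q[0]-60,0),max(q[1]-60,0),130,130,3))
c=camera("wrist")["color"][:,:,::-1];w=cv2.resize(c,(480,300))
cv2.imwrite("pics/l1.png",np.hstack(im))
```

```text
t 5.72 pos [0.4813 0.3379 0.1192] F [ 0.2 -0.9 -2. ] w 0.14 gf 58.8
n 5 min 2.08 rv [-0.1  0.1 -0.2] dp_tool [ 1.5  2.2 84.2]
{'x': 0.3, 'y': 0.4, 'z': 16.8, 'az': -0.0}
{'x': 0.3, 'y': 0.4, 'z': 16.8, 'az': -0.0}
{'x': 0.3, 'y': 0.4, 'z': 16.8, 'az': -0.0}
{'x': 0.3, 'y': 0.4, 'z': 16.8, 'az': -0.0}
{'x': 0.3, 'y': 0.4, 'z': 16.8, 'az': -0.0}
```

View pics/l1.png

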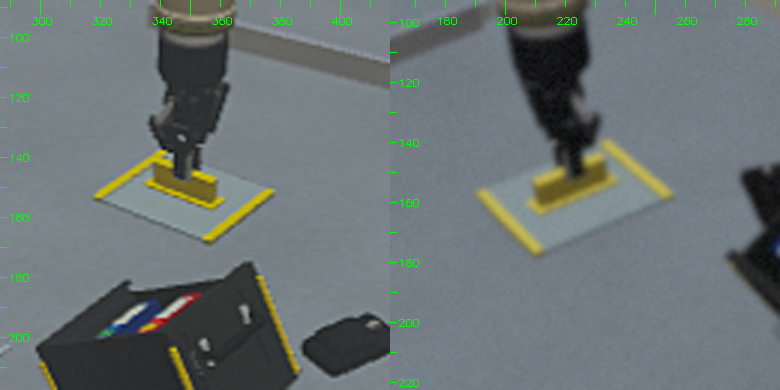

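The lid hangs level in the gripper (corners about (318,152), (378,153) in scene), free of everything. Lowering it.

apply_moves:
  rows:
    - {"x":0,"y":0,"z":22,"ax":0,"ay":0,"az":0,"gripper":1}
    - {"x":0,"y":0,"z":25,"ax":0,"ay":0,"az":0,"gripper":1}
    - {"x":0,"y":0,"z":22,"ax":0,"ay":0,"az":0,"gripper":1}
    - {"x":0,"y":0,"z":14,"ax":0,"ay":0,"az":0,"gripper":1}
    - {"x":0,"y":0,"z":6,"ax":0,"ay":0,"az":0,"gripper":1}

```text
clock: 6.28
position: [0.4804, 0.3366, 0.0291]
ee_rot: [0.003, 1.0, -0.001, -0.0]
ft_force: [-0.2, -0.3, -2.1]
grip_width: 0.141
grasp_force: 58.7
```

apply_moves:
  rows:
    - {"x":0,"y":0,"z":1.5,"ax":0,"ay":0,"az":0,"gripper":1}
    - {"x":0,"y":0,"z":1.5,"ax":0,"ay":0,"az":0,"gripper":1}
    - {"x":0,"y":0,"z":1.5,"ax":0,"ay":0,"az":0,"gripper":1}
    - {"x":0,"y":0,"z":0,"ax":0,"ay":0,"az":0,"gripper":1}

```text
clock: 6.62
position: [0.4816, 0.3382, 0.0272]
ee_rot: [0.002, 1.0, 0.001, 0.001]
ft_force: [0.4, -1.2, -0.9]
grip_width: 0.142
grasp_force: 58.8
```

apply_moves:
  rows:
    - {"x":0,"y":0,"z":1,"ax":0,"ay":0,"az":0,"gripper":1}
    - {"x":0,"y":0,"z":1,"ax":0,"ay":0,"az":0,"gripper":1}
    - {"x":0,"y":0,"z":0,"ax":0,"ay":0,"az":0,"gripper":1}

```text
clock: 6.87
position: [0.4811, 0.338, 0.0245]
ee_rot: [0.002, 1.0, 0.0, 0.0]
ft_force: [-0.0, -0.6, -1.1]
grip_width: 0.14
grasp_force: 58.8
```

apply_moves:
  rows:
    - {"x":0,"y":0,"z":1,"ax":0,"ay":0,"az":0,"gripper":1}
    - {"x":0,"y":0,"z":0.5,"ax":0,"ay":0,"az":0,"gripper":1}
    - {"x":0,"y":0,"z":0,"ax":0,"ay":0,"az":0,"gripper":1}

```text
clock: 7.12
position: [0.481, 0.3379, 0.0227]
ee_rot: [0.002, 1.0, -0.0, 0.0]
ft_force: [0.2, 0.5, -1.3]
grip_width: 0.141
grasp_force: 58.8
```

apply_moves:
  rows:
    - {"x":0,"y":0,"z":1,"ax":0,"ay":0,"az":0,"gripper":1}
    - {"x":0,"y":0,"z":0,"ax":0,"ay":0,"az":0,"gripper":1}

```text
clock: 7.28
position: [0.481, 0.3378, 0.0217]
ee_rot: [0.002, 1.0, -0.0, 0.0]
ft_force: [-0.2, -0.2, -1.4]
grip_width: 0.142
grasp_force: 58.8
```

apply_moves:
  rows:
    - {"x":0,"y":0,"z":1,"ax":0,"ay":0,"az":0,"gripper":1}
    - {"x":0,"y":0,"z":0,"ax":0,"ay":0,"az":0,"gripper":1}

```text
clock: 7.45
position: [0.481, 0.3378, 0.0207]
ee_rot: [0.002, 1.0, -0.0, 0.0]
ft_force: [-0.4, 0.7, -1.6]
grip_width: 0.142
grasp_force: 58.8
```

apply_moves:
  rows:
    - {"x":0,"y":0,"z":1,"ax":0,"ay":0,"az":0,"gripper":1}
    - {"x":0,"y":0,"z":0,"ax":0,"ay":0,"az":0,"gripper":1}

```text
clock: 7.62
position: [0.4809, 0.3378, 0.0196]
ee_rot: [0.002, 1.0, -0.0, 0.0]
ft_force: [-0.4, -0.3, -1.9]
grip_width: 0.146
grasp_force: 58.8
```

apply_moves:
  rows:
    - {"x":0,"y":0,"z":0.7,"ax":0,"ay":0,"az":0,"gripper":1}
    - {"x":0,"y":0,"z":0,"ax":0,"ay":0,"az":0,"gripper":1}

```text
clock: 7.78
position: [0.481, 0.3379, 0.0191]
ee_rot: [0.002, 1.0, 0.0, 0.0]
ft_force: [-0.4, -0.5, -0.5]
grip_width: 0.141
grasp_force: 58.8
```

apply_moves:
  rows:
    - {"x":0,"y":0,"z":0.7,"ax":0,"ay":0,"az":0,"gripper":1}
    - {"x":0,"y":0,"z":0,"ax":0,"ay":0,"az":0,"gripper":1}

```text
clock: 7.95
position: [0.4812, 0.3379, 0.0186]
ee_rot: [0.002, 1.0, 0.0, 0.0]
ft_force: [-0.2, -0.8, 1.0]
grip_width: 0.14
grasp_force: 59.1
```

apply_moves:
  rows:
    - {"x":0,"y":0,"z":0.4,"ax":0,"ay":0,"az":0,"gripper":1}
    - {"x":0,"y":0,"z":0,"ax":0,"ay":0,"az":0,"gripper":0.6}
    - {"x":0,"y":0,"z":0,"ax":0,"ay":0,"az":0,"gripper":0.2}
    - {"x":0,"y":0,"z":0,"ax":0,"ay":0,"az":0,"gripper":0}
    - {"x":0,"y":0,"z":0,"ax":0,"ay":0,"az":0,"gripper":0}

```text
clock: 8.37
position: [0.4811, 0.3379, 0.018]
ee_rot: [0.002, 1.0, 0.0, 0.0]
ft_force: [0.2, -0.3, 0.5]
grip_width: 0.705
grasp_force: 0.0
```

apply_moves:
  rows:
    - {"x":0,"y":0,"z":-5,"ax":0,"ay":0,"az":0,"gripper":0}
    - {"x":0,"y":0,"z":-15,"ax":0,"ay":0,"az":0,"gripper":0}
    - {"x":0,"y":0,"z":-25,"ax":0,"ay":0,"az":0,"gripper":0}
    - {"x":0,"y":0,"z":-35,"ax":0,"ay":0,"az":0,"gripper":0}
    - {"x":0,"y":0,"z":-40,"ax":0,"ay":0,"az":0,"gripper":0}

```text
clock: 8.78
position: [0.4801, 0.3371, 0.1384]
ee_rot: [0.002, 1.0, -0.001, -0.001]
ft_force: [1.0, 0.4, -0.5]
grip_width: 1.004
grasp_force: 0.0
```

apply_moves:
  rows:
    - {"x":0,"y":0,"z":-40,"ax":0,"ay":0,"az":0,"gripper":0}
    - {"x":0,"y":0,"z":-40,"ax":0,"ay":0,"az":0,"gripper":0}
    - {"x":0,"y":0,"z":-40,"ax":0,"ay":0,"az":0,"gripper":0}
    - {"x":0,"y":0,"z":-20,"ax":0,"ay":0,"az":0,"gripper":0}
    - {"x":0,"y":0,"z":-5,"ax":0,"ay":0,"az":0,"gripper":0}

```text
clock: 9.2
position: [0.4822, 0.3385, 0.2883]
ee_rot: [0.003, 1.0, 0.003, 0.003]
ft_force: [-0.4, -0.2, -0.4]
grip_width: 0.999
grasp_force: 0.0
```

```bash
sed -i 's/CP=np.array.*/CP=np.array([.6738,.0687,.0495])/' plan.py
python3 - <<'E'
from plan import *
print(np.round(get_obs()["joint_pos"],2))
import io,contextlib
for s in(1,-1):
    print(s);plan(W(19,0,210),Rt(YAW)@R.from_euler("z",90*s,degrees=True).as_matrix(),14)
E
```

```text
[-1.03  0.22  0.41  1.48 -0.09  1.45  0.95]
1
t 9.2 pos [0.4822 0.3385 0.2883] F [-0.4 -0.2 -0.4] w 0.999 gf 0.0
n 14 min 13.41 rv [-23.  -23.5  87.9] dp_tool [-104.1 -268.8   46.7]
{'x': -7.4, 'y': -19.2, 'z': 3.3, 'ax': -1.6, 'ay': -1.7, 'az': 6.3}
{'x': -9.4, 'y': -18.4, 'z': 3.0, 'ax': -1.6, 'ay': -1.7, 'az': 6.3}
{'x': -11.3, 'y': -17.3, 'z': 2.8, 'ax': -1.6, 'ay': -1.7, 'az': 6.3}
{'x': -13.0, 'y': -16.1, 'z': 2.7, 'ax': -1.6, 'ay': -1.7, 'az': 6.3}
{'x': -14.6, 'y': -14.6, 'z': 2.7, 'ax': -1.6, 'ay': -1.7, 'az': 6.3}
{'x': -16.1, 'y': -13.0, 'z': 2.7, 'ax': -1.6, 'ay': -1.7, 'az': 6.3}
{'x': -17.3, 'y': -11.3, 'z': 2.9, 'ax': -1.6, 'ay': -1.7, 'az': 6.3}
{'x': -18.4, 'y': -9.4, 'z': 3.1, 'ax': -1.6, 'ay': -1.7, 'az': 6.3}
{'x': -19.2, 'y': -7.4, 'z': 3.4, 'ax': -1.6, 'ay': -1.7, 'az': 6.3}
{'x': -19.8, 'y': -5.4, 'z': 3.8, 'ax': -1.6, 'ay': -1.7, 'az': 6.3}
{'x': -20.1, 'y': -3.3, 'z': 4.3, 'ax': -1.6, 'ay': -1.7, 'az': 6.3}
{'x': -20.3, 'y': -1.2, 'z': 4.8, 'ax': -1.6, 'ay': -1.7, 'az': 6.3}
{'x': -20.1, 'y': 0.8, 'z': 5.4, 'ax': -1.6, 'ay': -1.7, 'az': 6.3}
{'x': -19.8, 'y':
[... 449 characters left out ...]
1.6, 'az': -6.3}
{'x': 1.8, 'y': -19.9, 'z': 6.0, 'ax': 1.7, 'ay': -1.6, 'az': -6.3}
{'x': 4.1, 'y': -19.4, 'z': 6.5, 'ax': 1.7, 'ay': -1.6, 'az': -6.3}
{'x': 6.4, 'y': -18.6, 'z': 6.9, 'ax': 1.7, 'ay': -1.6, 'az': -6.3}
{'x': 8.6, 'y': -17.6, 'z': 7.2, 'ax': 1.7, 'ay': -1.6, 'az': -6.3}
{'x': 10.7, 'y': -16.3, 'z': 7.4, 'ax': 1.7, 'ay': -1.6, 'az': -6.3}
{'x': 12.6, 'y': -14.8, 'z': 7.6, 'ax': 1.7, 'ay': -1.6, 'az': -6.3}
{'x': 14.3, 'y': -13.1, 'z': 7.6, 'ax': 1.7, 'ay': -1.6, 'az': -6.3}
{'x': 15.9, 'y': -11.3, 'z': 7.5, 'ax': 1.7, 'ay': -1.6, 'az': -6.3}
{'x': 17.2, 'y': -9.2, 'z': 7.3, 'ax': 1.7, 'ay': -1.6, 'az': -6.3}
{'x': 18.3, 'y': -7.1, 'z': 7.1, 'ax': 1.7, 'ay': -1.6, 'az': -6.3}
```

apply_moves:
  rows:
    - {"x":-7.5,"y":-19,"z":3.5,"ax":-1.6,"ay":-1.7,"az":6.3,"gripper":0.3}
    - {"x":-9.5,"y":-18.5,"z":3,"ax":-1.6,"ay":-1.7,"az":6.3,"gripper":0.58}
    - {"x":-11.5,"y":-17.5,"z":3,"ax":-1.6,"ay":-1.7,"az":6.3,"gripper":0.58}
    - {"x":-13,"y":-16,"z":2.5,"ax":-1.6,"ay":-1.7,"az":6.3,"gripper":0.58}
    - {"x":-14.5,"y":-14.5,"z":2.5,"ax":-1.6,"ay":-1.7,"az":6.3,"gripper":0.58}

```text
clock: 9.62
position: [0.5178, 0.2402, 0.2658]
ee_rot: [0.276, 0.956, 0.069, 0.074]
ft_force: [-0.8, -0.5, 0.3]
grip_width: 0.419
grasp_force: 0.0
```

apply_moves:
  rows:
    - {"x":-16,"y":-13,"z":2.5,"ax":-1.6,"ay":-1.7,"az":6.3,"gripper":0.58}
    - {"x":-17.5,"y":-11.5,"z":3,"ax":-1.6,"ay":-1.7,"az":6.3,"gripper":0.58}
    - {"x":-18.5,"y":-9.5,"z":3,"ax":-1.6,"ay":-1.7,"az":6.3,"gripper":0.58}
    - {"x":-19,"y":-7.5,"z":3.5,"ax":-1.6,"ay":-1.7,"az":6.3,"gripper":0.58}
    - {"x":-20,"y":-5.5,"z":4,"ax":-1.6,"ay":-1.7,"az":6.3,"gripper":0.58}

```text
clock: 10.03
position: [0.5539, 0.1435, 0.2496]
ee_rot: [0.523, 0.83, 0.132, 0.141]
ft_force: [0.0, -0.6, -0.7]
grip_width: 0.419
grasp_force: 0.0
```

apply_moves:
  rows:
    - {"x":-20,"y":-3.5,"z":4.5,"ax":-1.6,"ay":-1.7,"az":6.3,"gripper":0.58}
    - {"x":-20.5,"y":-1,"z":5,"ax":-1.6,"ay":-1.7,"az":6.3,"gripper":0.58}
    - {"x":-20,"y":1,"z":5.5,"ax":-1.6,"ay":-1.7,"az":6.3,"gripper":0.58}
    - {"x":-20,"y":3,"z":6,"ax":-1.6,"ay":-1.7,"az":6.3,"gripper":0.58}
    - {"x":0,"y":0,"z":0,"ax":0,"ay":0,"az":0,"gripper":0.58}

```text
clock: 10.45
position: [0.5829, 0.0641, 0.2352]
ee_rot: [0.691, 0.677, 0.173, 0.186]
ft_force: [-0.3, -0.4, 0.1]
grip_width: 0.421
grasp_force: 0.0
```

apply_moves:
  rows:
    - {"x":0,"y":0,"z":0,"ax":0,"ay":0,"az":0,"gripper":0.58}
    - {"x":0,"y":0,"z":0,"ax":0,"ay":0,"az":0,"gripper":0.58}

```text
clock: 10.62
position: [0.5833, 0.0682, 0.2371]
ee_rot: [0.687, 0.681, 0.174, 0.185]
ft_force: [0.1, 0.6, 0.1]
grip_width: 0.417
grasp_force: 0.0
```

```bash
cat >> plan.py <<'E'
R90=Rt(YAW)@R.from_euler("z",90,degrees=True).as_matrix()
E
python3 - <<'E'
from plan import *
import pickle
print(np.round(get_obs()["joint_pos"],2))
plan(W(19,0,210),R90,2)
c=camera("wrist");pickle.dump(c,open("w4.pkl","wb"))
s=camera("scene");pickle.dump(s,open("s4.pkl","wb"));s2=camera("side");pickle.dump(s2,open("d4.pkl","wb"))
im=crop(c["color"][:,:,::-1],0,0,640,400,1.25,20)
for z,col in((109,(0,255,0)),):
  for X in(19,-37):
    q=proj(c,[W(X+a,b,z) for a in(-10.75,10.75) for b in(-52.7,52.7)]);print(q.round(1).tolist())
    for u in q: cv2.drawMarker(im,(int(u[0]*1.25),int(u[1]*1.25)),col,0,8,1)
q=proj(c,[W(-86,71,125),W(86,71,125),W(86,-71,125),W(-86,-71,125)])
for u in q: cv2.drawMarker(im,(int(u[0]*1.25),int(u[1]*1.25)),(255,0,255),0,8,1)
cv2.imwrite("pics/w4.png",im)
E
```

```text
[-0.81 -0.16  0.48  2.03  0.35  0.79 -0.51]
t 10.62 pos [0.5833 0.0682 0.2371] F [0.1 0.6 0.1] w 0.417 gf 0.0
n 2 min 1 rv [-0.6  0.8  0.2] dp_tool [ 1.3  3.6 -2.4]
{'x': 0.6, 'y': 1.8, 'z': -1.2, 'ax': -0.3, 'ay': 0.4, 'az': 0.1}
{'x': 0.6, 'y': 1.8, 'z': -1.2, 'ax': -0.3, 'ay': 0.4, 'az': 0.1}
[[311.9, 245.9], [311.5, 135.3], [333.9, 246.1], [336.3, 135.4]]
[[254.5, 245.4], [247.0, 135.0], [276.5, 245.6], [271.7, 135.1]]
```

View pics/w4.png

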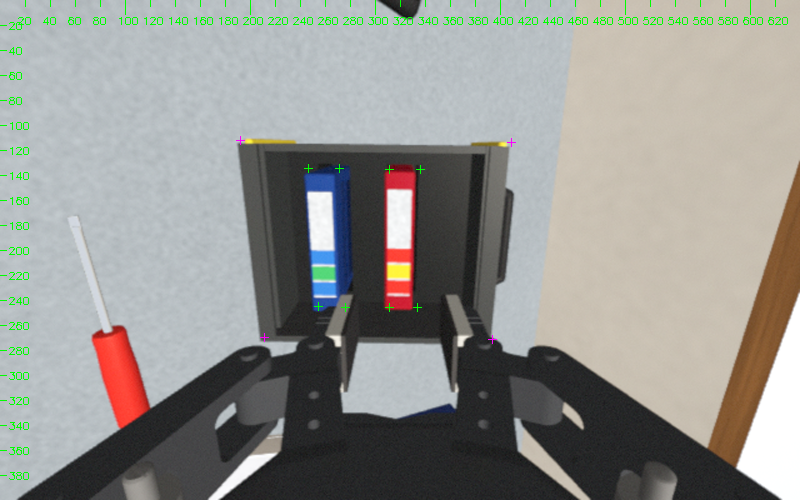

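Red tape's label edge lies at columns 309–331, rows 134–247 (real pixels): centre about 3 mm down-slope of the model, as gravity would have it, y ≈ 0.

Run:
```python
from plan import *
o,p,A=state();print("case",CM.T@(p-CP)*1000)
plan(W(16,0,87),R90,6)
```

```text
case [ 15.80741064  -1.06935033 207.82232218]
t 10.77 pos [0.5836 0.0684 0.2374] F [ 0.5 -0.1 -0.4] w 0.42 gf 0.0
n 6 min 2.98 rv [-0.5  0.8  0.2] dp_tool [  2.7   1.3 120.8]
{'x': 0.5, 'y': 0.2, 'z': 20.1, 'ax': -0.1, 'ay': 0.1}
{'x': 0.4, 'y': 0.2, 'z': 20.1, 'ax': -0.1, 'ay': 0.1}
{'x': 0.4, 'y': 0.2, 'z': 20.1, 'ax': -0.1, 'ay': 0.1}
{'x': 0.3, 'y': 0.1, 'z': 20.1, 'ax': -0.1, 'ay': 0.1}
{'x': 0.3, 'y': 0.1, 'z': 20.1, 'ax': -0.1, 'ay': 0.1}
{'x': 0.2, 'y': 0.1, 'z': 20.1, 'ax': -0.1, 'ay': 0.1}
```

apply_moves:
  rows:
    - {"x":1,"y":0.5,"z":15,"ax":-0.3,"ay":0.4,"az":0.1,"gripper":0.58}
    - {"x":1,"y":0.5,"z":22,"ax":-0.2,"ay":0.4,"az":0.1,"gripper":0.58}
    - {"x":0,"y":0,"z":20,"ax":0,"ay":0,"az":0,"gripper":0.58}
    - {"x":0,"y":0,"z":10,"ax":0,"ay":0,"az":0,"gripper":0.58}
    - {"x":0,"y":0,"z":0,"ax":0,"ay":0,"az":0,"gripper":0.58}

```text
clock: 11.18
position: [0.6173, 0.069, 0.1773]
ee_rot: [0.686, 0.68, 0.18, 0.183]
ft_force: [-1.0, -0.1, -0.5]
grip_width: 0.42
grasp_force: 0.0
```

Run:
```python
from plan import *
o,p,A=state();print("case",CM.T@(p-CP)*1000)
plan(W(16,0,87),R90,4)
```

```text
case [ 14.9648383   -0.15107467 138.91772   ]
t 11.18 pos [0.6173 0.069  0.1773] F [-1.  -0.1 -0.5] w 0.42 gf 0.0
n 4 min 1.28 rv [-0.2  0.1  0. ] dp_tool [ 0.2  1.2 51.9]
{'x': 0.1, 'y': 0.3, 'z': 13.0, 'ax': -0.0}
{'x': 0.1, 'y': 0.3, 'z': 13.0, 'ax': -0.0}
{'x': 0.1, 'y': 0.3, 'z': 13.0, 'ax': -0.0}
{'x': 0.0, 'y': 0.3, 'z': 13.0, 'ax': -0.0}
```

apply_moves:
  rows:
    - {"x":0,"y":0.5,"z":12,"ax":0,"ay":0,"az":0,"gripper":0.58}
    - {"x":0,"y":0,"z":10,"ax":0,"ay":0,"az":0,"gripper":0.58}
    - {"x":0,"y":0,"z":8,"ax":0,"ay":0,"az":0,"gripper":0.58}

```text
clock: 11.43
position: [0.6335, 0.0694, 0.154]
ee_rot: [0.686, 0.68, 0.182, 0.184]
ft_force: [-0.0, -0.2, 0.9]
grip_width: 0.419
grasp_force: 0.0
```

apply_moves:
  rows:
    - {"x":0,"y":0,"z":7,"ax":0,"ay":0,"az":0,"gripper":0.58}
    - {"x":0,"y":0,"z":7,"ax":0,"ay":0,"az":0,"gripper":0.58}
    - {"x":0,"y":0,"z":6,"ax":0,"ay":0,"az":0,"gripper":0.58}
    - {"x":0,"y":0,"z":0,"ax":0,"ay":0,"az":0,"gripper":0.58}

```text
clock: 11.77
position: [0.6431, 0.0685, 0.1355]
ee_rot: [0.687, 0.679, 0.182, 0.184]
ft_force: [0.0, -0.6, -0.2]
grip_width: 0.422
grasp_force: 0.0
```

Run:
```python
from plan import *
o,p,A=state();print("case",CM.T@(p-CP)*1000,np.round(o["ft_force"],1))
c=camera("wrist");cv2.imwrite("pics/w5.png",crop(c["color"][:,:,::-1],160,60,320,240,2.5,20))
```

```text
case [16.38653388 -0.45998426 89.78619222] [ 0.  -0.6 -0.2]
```

View pics/w5.png

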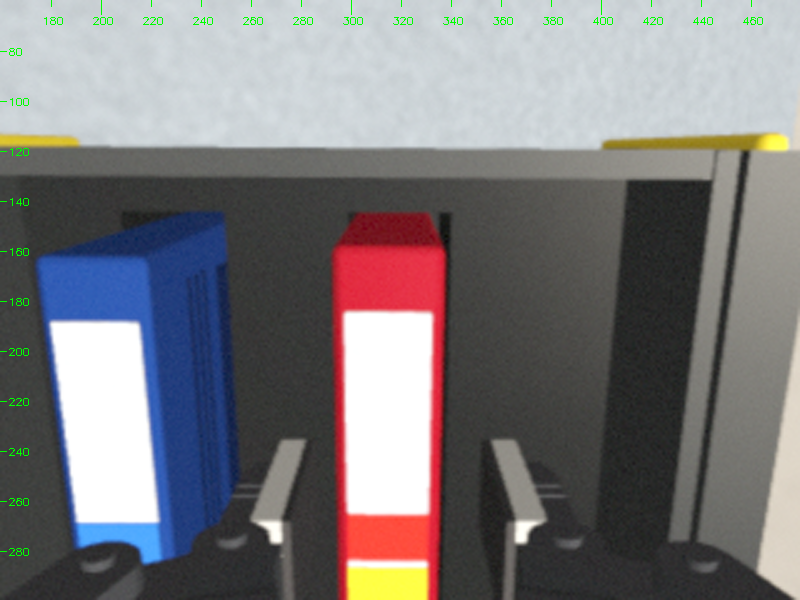

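The red tape stands between the pads (columns 297–336, pads at ~275 and ~364) with the blue tape clear of the left finger; closing.

apply_moves:
  newtons: 50
  rows:
    - {"x":0,"y":0,"z":0,"ax":0,"ay":0,"az":0,"gripper":0.7}
    - {"x":0,"y":0,"z":0,"ax":0,"ay":0,"az":0,"gripper":1}
    - {"x":0,"y":0,"z":0,"ax":0,"ay":0,"az":0,"gripper":1}
    - {"x":0,"y":0,"z":0,"ax":0,"ay":0,"az":0,"gripper":1}
    - {"x":0,"y":0,"z":0,"ax":0,"ay":0,"az":0,"gripper":1}

```text
clock: 12.23
position: [0.643, 0.0685, 0.1368]
ee_rot: [0.687, 0.679, 0.182, 0.184]
ft_force: [-6.3, -0.3, 5.1]
grip_width: 0.235
grasp_force: 49.4
```

apply_moves:
  rows:
    - {"x":0,"y":0,"z":0,"ax":0,"ay":0,"az":0,"gripper":1}
    - {"x":0,"y":0,"z":-2,"ax":0,"ay":0,"az":0,"gripper":1}
    - {"x":0,"y":0,"z":-4,"ax":0,"ay":0,"az":0,"gripper":1}
    - {"x":0,"y":0,"z":-6,"ax":0,"ay":0,"az":0,"gripper":1}

```text
clock: 12.57
position: [0.6368, 0.0684, 0.1468]
ee_rot: [0.687, 0.679, 0.182, 0.184]
ft_force: [1.1, -0.9, -2.7]
grip_width: 0.232
grasp_force: 49.3
```

Run:
```python
from plan import *
o,p,A=state();print("case",CM.T@(p-CP)*1000,"Fcase",CM.T@o["ft_force"],R.from_matrix(A.T@R90).as_rotvec(degrees=True))
```

```text
case [ 16.61728669  -0.58672833 102.73099282] Fcase [-0.41515955 -0.85970082 -2.8450934 ] [-0.04246869  0.05735204 -0.1198177 ]
```

apply_moves:
  rows:
    - {"x":0,"y":0,"z":-10,"ax":0,"ay":0,"az":0,"gripper":1}
    - {"x":0,"y":0,"z":-14,"ax":0,"ay":0,"az":0,"gripper":1}
    - {"x":0,"y":0,"z":-16,"ax":0,"ay":0,"az":0,"gripper":1}
    - {"x":0,"y":0,"z":-18,"ax":0,"ay":0,"az":0,"gripper":1}
    - {"x":0,"y":0,"z":-18,"ax":0,"ay":0,"az":0,"gripper":1}

```text
clock: 12.98
position: [0.5984, 0.0686, 0.2135]
ee_rot: [0.687, 0.679, 0.182, 0.184]
ft_force: [0.1, 0.3, -2.7]
grip_width: 0.234
grasp_force: 49.3
```

apply_moves:
  rows:
    - {"x":0,"y":0,"z":-18,"ax":0,"ay":0,"az":0,"gripper":1}
    - {"x":0,"y":0,"z":-18,"ax":0,"ay":0,"az":0,"gripper":1}
    - {"x":0,"y":0,"z":-16,"ax":0,"ay":0,"az":0,"gripper":1}
    - {"x":0,"y":0,"z":-8,"ax":0,"ay":0,"az":0,"gripper":1}

```text
clock: 13.32
position: [0.5689, 0.0692, 0.2669]
ee_rot: [0.687, 0.679, 0.183, 0.184]
ft_force: [-0.0, -0.3, -3.2]
grip_width: 0.232
grasp_force: 49.4
```

```bash
cat > tray.py <<'E'
# refine the tray: fit rim outline of white tray in scene/side using colour mask corners, z fixed 0.03
from plan import *
from scipy.optimize import least_squares
import pickle
d,_=pickle.load(open("cams0.pkl","rb"))
C=np.array([(-.08,-.1,0),(-.08,.1,0),(.08,.1,0),(.08,-.1,0)])
T={"scene":[(180,276),(246.8,249.6),(273.6,284.8),(202,318)],"side":[(356,344.8),(327.2,276),(383.2,260),(420.8,322.8)]}
for z in(.02,.03):
  for ns in(["scene"],["side"],["scene","side"]):
    f=lambda q:np.vstack([proj(d[n],C@R.from_euler("z",q[2],degrees=True).as_matrix().T+[q[0],q[1],z])-T[n] for n in ns]).ravel()
    s=least_squares(f,[.51,-.29,-20],x_scale=[.1,.1,10]);print(z,ns,s.x.round(4),np.abs(s.fun).max().round(1))
E
python3 tray.py
python3 - <<'E'
from plan import *
o,p,A=state();print("case",CM.T@(p-CP)*1000,"Fcase",CM.T@o["ft_force"])
print(np.round(o["joint_pos"],2))
M=Rt(-20.7,0)@R.from_euler("z",90,degrees=True).as_matrix()
plan([.52,-.29,.24],M)
E
```

```text
0.02 ['scene'] [  0.5143  -0.285  -20.6524] 0.9
0.02 ['side'] [  0.514   -0.2895 -20.7856] 1.5
0.02 ['scene', 'side'] [  0.5147  -0.2875 -20.7141] 1.8
0.03 ['scene'] [  0.5218  -0.2906 -20.6225] 0.8
0.03 ['side'] [  0.5085  -0.2937 -20.8124] 2.0
0.03 ['scene', 'side'] [  0.5144  -0.291  -20.7566] 2.6
case [ 17.80641353  -0.40644374 240.72896705] Fcase [-1.57896228 -0.30143933 -2.73720753]
[-0.83 -0.24  0.47  2.03  0.37  0.85 -0.54]
t 13.32 pos [0.5689 0.0692 0.2669] F [-0.  -0.3 -3.2] w 0.232 gf 49.4
n 9 min 8.98 rv [29.8 -5.4 19.6] dp_tool [-3.598e+02 -5.190e+01  1.000e-01]
{'x': -40.0, 'y': -5.8, 'ax': 3.3, 'ay': -0.6, 'az': 2.2}
{'x': -40.2, 'y': -4.2, 'z': 0.7, 'ax': 3.3, 'ay': -0.6, 'az': 2.2}
{'x': -40.3, 'y': -2.6, 'z': 1.3, 'ax': 3.3, 'ay': -0.6, 'az': 2.2}
{'x': -40.3, 'y': -1.0, 'z': 1.9, 'ax': 3.3, 'ay': -0.6, 'az': 2.2}
{'x': -40.3, 'y': 0.6, 'z': 2.3, 'ax': 3.3, 'ay': -0.6, 'az': 2.2}
{'x': -40.2, 'y': 2.3, 'z': 2.6, 'ax': 3.3, 'ay': -0.6, 'az': 2.2}
{'x': -40.1, 'y': 4.0, 'z': 2.9, 'ax': 3.3, 'ay': -0.6, 'az': 2.2}
{'x': -39.9, 'y': 5.7, 'z': 3.0, 'ax': 3.3, 'ay': -0.6, 'az': 2.2}
{'x': -39.6, 'y': 7.4, 'z': 3.0, 'ax': 3.3, 'ay': -0.6, 'az': 2.2}
```

Run:
```python
from plan import *
M=Rt(-20.7,0)@R.from_euler("z",90,degrees=True).as_matrix()
plan([.515,-.291,.26],M,12)
```

```text
t 13.32 pos [0.5689 0.0692 0.2669] F [-0.  -0.3 -3.2] w 0.232 gf 49.4
n 12 min 8.99 rv [29.8 -5.4 19.6] dp_tool [-360.8  -46.2  -19.8]
{'x': -30.1, 'y': -3.8, 'z': -1.6, 'ax': 2.5, 'ay': -0.4, 'az': 1.6}
{'x': -30.2, 'y': -3.1, 'z': -1.3, 'ax': 2.5, 'ay': -0.4, 'az': 1.6}
{'x': -30.3, 'y': -2.2, 'z': -0.9, 'ax': 2.5, 'ay': -0.4, 'az': 1.6}
{'x': -30.3, 'y': -1.4, 'z': -0.6, 'ax': 2.5, 'ay': -0.4, 'az': 1.6}
{'x': -30.3, 'y': -0.6, 'z': -0.3, 'ax': 2.5, 'ay': -0.4, 'az': 1.6}
{'x': -30.4, 'y': 0.3, 'z': -0.1, 'ax': 2.5, 'ay': -0.4, 'az': 1.6}
{'x': -30.3, 'y': 1.2, 'z': 0.1, 'ax': 2.5, 'ay': -0.4, 'az': 1.6}
{'x': -30.3, 'y': 2.0, 'z': 0.3, 'ax': 2.5, 'ay': -0.4, 'az': 1.6}
{'x': -30.2, 'y': 2.9, 'z': 0.4, 'ax': 2.5, 'ay': -0.4, 'az': 1.6}
{'x': -30.1, 'y': 3.8, 'z': 0.5, 'ax': 2.5, 'ay': -0.4, 'az': 1.6}
{'x': -30.0, 'y': 4.7, 'z': 0.6, 'ax': 2.5, 'ay': -0.4, 'az': 1.6}
{'x': -29.8, 'y': 5.5, 'z': 0.6, 'ax': 2.5, 'ay': -0.4, 'az': 1.6}
```

apply_moves:
  rows:
    - {"x":-20,"y":-4,"z":-1.5,"ax":2,"ay":-0.4,"az":1.6,"gripper":1}
    - {"x":-30,"y":-3,"z":-1.5,"ax":2.5,"ay":-0.4,"az":1.6,"gripper":1}
    - {"x":-30.5,"y":-2,"z":-1,"ax":2.5,"ay":-0.5,"az":1.6,"gripper":1}
    - {"x":-30.5,"y":-1.5,"z":-0.5,"ax":2.5,"ay":-0.5,"az":1.6,"gripper":1}
    - {"x":-30.5,"y":-0.5,"z":-0.5,"ax":2.5,"ay":-0.5,"az":1.6,"gripper":1}

```text
clock: 13.73
position: [0.5464, -0.0726, 0.2623]
ee_rot: [0.752, 0.641, 0.109, 0.11]
ft_force: [0.3, 0.3, -2.7]
grip_width: 0.236
grasp_force: 49.3
```

apply_moves:
  rows:
    - {"x":-30.5,"y":0.5,"z":0,"ax":2.5,"ay":-0.4,"az":1.6,"gripper":1}
    - {"x":-30.5,"y":1,"z":0,"ax":2.5,"ay":-0.5,"az":1.6,"gripper":1}
    - {"x":-30,"y":2,"z":0.5,"ax":2.5,"ay":-0.5,"az":1.6,"gripper":1}
    - {"x":-30,"y":3,"z":0.5,"ax":2.5,"ay":-0.4,"az":1.6,"gripper":1}
    - {"x":-30,"y":4,"z":0.5,"ax":2.5,"ay":-0.5,"az":1.6,"gripper":1}

```text
clock: 14.15
position: [0.5255, -0.2222, 0.2603]
ee_rot: [0.804, 0.593, 0.031, 0.033]
ft_force: [-0.2, -0.1, -2.2]
grip_width: 0.235
grasp_force: 49.3
```

apply_moves:
  rows:
    - {"x":-30,"y":4.5,"z":0.5,"ax":2.5,"ay":-0.4,"az":1.6,"gripper":1}
    - {"x":-25,"y":5.5,"z":0.5,"ax":2.5,"ay":-0.4,"az":1.8,"gripper":1}
    - {"x":-12,"y":2,"z":0,"ax":0.6,"ay":0,"az":0,"gripper":1}
    - {"x":0,"y":0,"z":0,"ax":0,"ay":0,"az":0,"gripper":1}
    - {"x":0,"y":0,"z":0,"ax":0,"ay":0,"az":0,"gripper":1}

```text
clock: 14.57
position: [0.5156, -0.2894, 0.2586]
ee_rot: [0.822, 0.569, -0.003, -0.002]
ft_force: [0.1, 0.2, -2.4]
grip_width: 0.23
grasp_force: 49.5
```

Run:
```python
from plan import *
M=Rt(-20.7,0)@R.from_euler("z",90,degrees=True).as_matrix()
plan([.515,-.291,.12],M,5)
c=camera("wrist");im=c["color"].astype(int)
# tray mask + red tape check in fixed cameras
for n in("scene","side"):
    s=camera(n);m=s["color"].astype(int);p=state()[1]
    red=((m[:,:,0]>90)&(m[:,:,1]<.45*m[:,:,0])&(m[:,:,2]<.5*m[:,:,0])).astype(np.uint8)
    q=proj(s,[p+[0,0,-.03]])[0];k,l,st,ce=cv2.connectedComponentsWithStats(red)
    print(n,"pred tape",q.round(),[(st[i].tolist(),ce[i].round().tolist()) for i in range(1,k) if st[i,4]>20])
```

```text
t 14.57 pos [ 0.5156 -0.2894  0.2586] F [ 0.1  0.2 -2.4] w 0.23 gf 49.5
n 5 min 3.42 rv [-0.4  0.2  0. ] dp_tool [ -1.2   1.  138.6]
{'x': -0.2, 'y': 0.2, 'z': 27.7, 'ax': -0.1}
{'x': -0.3, 'y': 0.2, 'z': 27.7, 'ax': -0.1}
{'x': -0.3, 'y': 0.1, 'z': 27.7, 'ax': -0.1}
{'x': -0.3, 'y': 0.1, 'z': 27.7, 'ax': -0.1}
{'x': -0.3, 'y': 0.0, 'z': 27.7, 'ax': -0.1}
scene pred tape [215. 221.] [([0, 116, 11, 8, 51], [4.0, 120.0]), ([228, 196, 8, 7, 29], [232.0, 199.0]), ([191, 203, 20, 12, 75], [199.0, 210.0]), ([246, 216, 26, 22, 210], [258.0, 227.0])]
side pred tape [380. 236.] [([381, 218, 9, 8, 25], [385.0, 221.0]), ([384, 228, 14, 11, 88], [391.0, 233.0]), ([272, 249, 27, 27, 262], [286.0, 262.0])]
```

apply_moves:
  rows:
    - {"x":0,"y":0,"z":15,"ax":-0.4,"ay":0.2,"az":0,"gripper":1}
    - {"x":0,"y":0,"z":25,"ax":0,"ay":0,"az":0,"gripper":1}
    - {"x":0,"y":0,"z":25,"ax":0,"ay":0,"az":0,"gripper":1}
    - {"x":0,"y":0,"z":20,"ax":0,"ay":0,"az":0,"gripper":1}
    - {"x":0,"y":0,"z":15,"ax":0,"ay":0,"az":0,"gripper":1}

```text
clock: 15.13
position: [0.516, -0.2863, 0.1575]
ee_rot: [0.821, 0.571, 0.001, -0.001]
ft_force: [0.0, -0.3, -2.4]
grip_width: 0.232
grasp_force: 49.5
```

apply_moves:
  rows:
    - {"x":0,"y":0,"z":14,"ax":0,"ay":0,"az":0,"gripper":1}
    - {"x":0,"y":0,"z":14,"ax":0,"ay":0,"az":0,"gripper":1}
    - {"x":0,"y":0,"z":14,"ax":0,"ay":0,"az":0,"gripper":1}
    - {"x":0,"y":0,"z":12,"ax":0,"ay":0,"az":0,"gripper":1}
    - {"x":0,"y":0,"z":6,"ax":0,"ay":0,"az":0,"gripper":1}

```text
clock: 15.55
position: [0.5156, -0.2877, 0.0974]
ee_rot: [0.822, 0.57, 0.0, -0.001]
ft_force: [-1.4, -0.2, -3.1]
grip_width: 0.233
grasp_force: 49.5
```

apply_moves:
  rows:
    - {"x":0,"y":0,"z":1.5,"ax":0,"ay":0,"az":0,"gripper":1}
    - {"x":0,"y":0,"z":1.5,"ax":0,"ay":0,"az":0,"gripper":1}
    - {"x":0,"y":0,"z":0,"ax":0,"ay":0,"az":0,"gripper":1}

```text
clock: 15.8
position: [0.5162, -0.2886, 0.0964]
ee_rot: [0.822, 0.57, 0.001, -0.0]
ft_force: [-0.2, -1.0, -2.6]
grip_width: 0.232
grasp_force: 49.5
```

Run:
```python
from plan import *
M=Rt(-20.7,0)@R.from_euler("z",90,degrees=True).as_matrix()
plan([.515,-.291,.088],M,5)
```

```text
t 15.8 pos [ 0.5162 -0.2886  0.0964] F [-0.2 -1.  -2.6] w 0.232 gf 49.5
n 5 min 1 rv [ 0.  -0.1  0.1] dp_tool [-2.7 -0.2  8.4]
{'x': -0.5, 'y': -0.0, 'z': 1.7}
{'x': -0.5, 'y': -0.0, 'z': 1.7}
{'x': -0.5, 'y': -0.0, 'z': 1.7}
{'x': -0.5, 'y': -0.0, 'z': 1.7}
{'x': -0.5, 'y': -0.0, 'z': 1.7}
```

apply_moves:
  rows:
    - {"x":0,"y":0,"z":2,"ax":0,"ay":0,"az":0,"gripper":1}
    - {"x":0,"y":0,"z":2,"ax":0,"ay":0,"az":0,"gripper":1}
    - {"x":0,"y":0,"z":0,"ax":0,"ay":0,"az":0,"gripper":1}

```text
clock: 16.05
position: [0.516, -0.2882, 0.0919]
ee_rot: [0.822, 0.57, 0.001, -0.001]
ft_force: [1.0, -0.8, -2.7]
grip_width: 0.23
grasp_force: 49.5
```

apply_moves:
  rows:
    - {"x":0,"y":0,"z":1,"ax":0,"ay":0,"az":0,"gripper":1}
    - {"x":0,"y":0,"z":1,"ax":0,"ay":0,"az":0,"gripper":1}
    - {"x":0,"y":0,"z":0,"ax":0,"ay":0,"az":0,"gripper":1}

```text
clock: 16.3
position: [0.5159, -0.2882, 0.0899]
ee_rot: [0.822, 0.57, 0.001, -0.001]
ft_force: [0.5, 1.3, -2.7]
grip_width: 0.236
grasp_force: 49.5
```

apply_moves:
  rows:
    - {"x":0,"y":0,"z":1,"ax":0,"ay":0,"az":0,"gripper":1}
    - {"x":0,"y":0,"z":0,"ax":0,"ay":0,"az":0,"gripper":1}

```text
clock: 16.47
position: [0.5159, -0.2882, 0.0889]
ee_rot: [0.822, 0.57, 0.001, -0.001]
ft_force: [0.0, 0.4, -2.3]
grip_width: 0.232
grasp_force: 49.5
```

apply_moves:
  rows:
    - {"x":0,"y":0,"z":1,"ax":0,"ay":0,"az":0,"gripper":1}
    - {"x":0,"y":0,"z":0,"ax":0,"ay":0,"az":0,"gripper":1}

```text
clock: 16.63
position: [0.5159, -0.2882, 0.0879]
ee_rot: [0.822, 0.57, 0.001, -0.001]
ft_force: [0.9, -0.5, -3.2]
grip_width: 0.234
grasp_force: 49.5
```

apply_moves:
  rows:
    - {"x":0,"y":0,"z":1,"ax":0,"ay":0,"az":0,"gripper":1}
    - {"x":0,"y":0,"z":0,"ax":0,"ay":0,"az":0,"gripper":1}

```text
clock: 16.8
position: [0.5159, -0.2882, 0.0869]
ee_rot: [0.822, 0.57, 0.001, -0.001]
ft_force: [0.8, -0.4, -2.7]
grip_width: 0.231
grasp_force: 49.5
```

apply_moves:
  rows:
    - {"x":0,"y":0,"z":0.7,"ax":0,"ay":0,"az":0,"gripper":1}
    - {"x":0,"y":0,"z":0,"ax":0,"ay":0,"az":0,"gripper":1}

```text
clock: 16.97
position: [0.5159, -0.2882, 0.0863]
ee_rot: [0.822, 0.57, 0.001, -0.001]
ft_force: [0.1, 0.0, -2.5]
grip_width: 0.235
grasp_force: 49.5
```

apply_moves:
  rows:
    - {"x":0,"y":0,"z":0.7,"ax":0,"ay":0,"az":0,"gripper":1}
    - {"x":0,"y":0,"z":0,"ax":0,"ay":0,"az":0,"gripper":1}

```text
clock: 17.13
position: [0.5161, -0.2885, 0.086]
ee_rot: [0.822, 0.57, 0.001, -0.0]
ft_force: [-0.7, -0.6, 1.5]
grip_width: 0.238
grasp_force: 50.1
```

apply_moves:
  rows:
    - {"x":0,"y":0,"z":0.7,"ax":0,"ay":0,"az":0,"gripper":1}
    - {"x":0,"y":0,"z":0,"ax":0,"ay":0,"az":0,"gripper":1}

```text
clock: 17.3
position: [0.5163, -0.2886, 0.086]
ee_rot: [0.822, 0.57, 0.001, -0.0]
ft_force: [-3.0, 1.8, 9.8]
grip_width: 0.231
grasp_force: 51.0
```

apply_moves:
  rows:
    - {"x":0,"y":0,"z":0.7,"ax":0,"ay":0,"az":0,"gripper":1}
    - {"x":0,"y":0,"z":0,"ax":0,"ay":0,"az":0,"gripper":1}

```text
clock: 17.47
position: [0.5166, -0.2887, 0.0859]
ee_rot: [0.822, 0.57, 0.001, -0.0]
ft_force: [-4.4, 2.7, 15.8]
grip_width: 0.236
grasp_force: 51.9
```

apply_moves:
  rows:
    - {"x":0,"y":0,"z":-1.2,"ax":0,"ay":0,"az":0,"gripper":1}
    - {"x":0,"y":0,"z":0,"ax":0,"ay":0,"az":0,"gripper":1}

```text
clock: 17.63
position: [0.5162, -0.2886, 0.086]
ee_rot: [0.822, 0.57, 0.001, -0.0]
ft_force: [-0.9, -0.0, 5.4]
grip_width: 0.232
grasp_force: 50.5
```

apply_moves:
  newtons: 20
  rows:
    - {"x":0,"y":0,"z":0,"ax":0,"ay":0,"az":0,"gripper":1}
    - {"x":0,"y":0,"z":0,"ax":0,"ay":0,"az":0,"gripper":0.72}
    - {"x":0,"y":0,"z":0,"ax":0,"ay":0,"az":0,"gripper":0.65}
    - {"x":0,"y":0,"z":0,"ax":0,"ay":0,"az":0,"gripper":0.5}
    - {"x":0,"y":0,"z":0,"ax":0,"ay":0,"az":0,"gripper":0.3}

```text
clock: 18.05
position: [0.5159, -0.2881, 0.0852]
ee_rot: [0.822, 0.57, 0.001, -0.001]
ft_force: [0.9, 0.3, 0.6]
grip_width: 0.62
grasp_force: 0.0
```

apply_moves:
  rows:
    - {"x":0,"y":0,"z":0,"ax":0,"ay":0,"az":0,"gripper":0.2}
    - {"x":0,"y":0,"z":-5,"ax":0,"ay":0,"az":0,"gripper":0.2}
    - {"x":0,"y":0,"z":-12,"ax":0,"ay":0,"az":0,"gripper":0.2}
    - {"x":0,"y":0,"z":-20,"ax":0,"ay":0,"az":0,"gripper":0.2}
    - {"x":0,"y":0,"z":-30,"ax":0,"ay":0,"az":0,"gripper":0.2}

```text
clock: 18.47
position: [0.5149, -0.2879, 0.1525]
ee_rot: [0.822, 0.57, -0.0, -0.002]
ft_force: [0.3, -0.3, 0.3]
grip_width: 0.799
grasp_force: 0.0
```

apply_moves:
  rows:
    - {"x":0,"y":0,"z":-35,"ax":0,"ay":0,"az":0,"gripper":0.2}
    - {"x":0,"y":0,"z":-35,"ax":0,"ay":0,"az":0,"gripper":0.2}
    - {"x":0,"y":0,"z":-20,"ax":0,"ay":0,"az":0,"gripper":0.2}
    - {"x":0,"y":0,"z":0,"ax":0,"ay":0,"az":0,"gripper":0.2}
    - {"x":0,"y":0,"z":0,"ax":0,"ay":0,"az":0,"gripper":0.2}

```text
clock: 18.88
position: [0.5163, -0.289, 0.2442]
ee_rot: [0.822, 0.57, 0.002, 0.001]
ft_force: [-0.2, 0.1, -1.4]
grip_width: 0.8
grasp_force: 0.0
```

Run:
```python
from plan import *
# expected standing tape: its centre at z=.004+.051, yaw as released; and lid mask check
p0=np.array([.516,-.2885,.0]);M=R.from_euler("z",-20.7,degrees=True).as_matrix()
hw,hl=.01075,.0527
box=np.array([(a*hw,b*hl,z) for a in(-1,1) for b in(-1,1) for z in(.004,.106)])@M.T+p0
for n in("scene","side"):
    s=camera(n);m=s["color"].astype(int)
    red=((m[:,:,0]>60)&(m[:,:,1]<.5*m[:,:,0])&(m[:,:,2]<.6*m[:,:,0])).astype(np.uint8)
    q=proj(s,box);x0,y0=q.min(0);x1,y1=q.max(0)
    hull=np.zeros(red.shape,np.uint8);cv2.fillConvexPoly(hull,cv2.convexHull(q.round().astype(np.int32)),1)
    r2=red[int(y0)-30:int(y1)+30,int(x0)-30:int(x1)+30];ys,xs=np.nonzero(r2)
    print(n,"pred box",np.round([x0,y0,x1,y1]),"red bbox",xs.min()+int(x0)-30,ys.min()+int(y0)-30,xs.max()+int(x0)-30,ys.max()+int(y0)-30,"hull",hull.sum(),"in",(hull&red).sum(),"out",r2.sum()-(hull&red).sum())
    ye=((m[:,:,0]>120)&(m[:,:,1]>90)&(m[:,:,2]<70))
    L=proj(s,np.array([(a,b,.006) for a in(-.08,.08) for b in(-.068,.068)])+[.481,.338,0]);a,b=L.min(0).astype(int)-15;c,d=L.max(0).astype(int)+15
    ys,xs=np.nonzero(ye[b:d,a:c]);print("  lid pred",L.min(0).round(),L.max(0).round(),"yellow",xs.min()+a,ys.min()+b,xs.max()+a,ys.max()+b)
```

```text
scene pred box [200. 248. 246. 297.] red bbox 202 218 271 295 hull 1510 in 176 out 215
  lid pred [317. 161.] [376. 193.] yellow 318 162 384 207
side pred box [358. 257. 390. 321.] red bbox 362 259 386 318 hull 1291 in 303 out 0
  lid pred [196. 164.] [259. 203.] yellow 216 173 237 187
```

```bash
python3 -c "
from workcell import *
print(hand_in())"
```

```text
the job is handed in; nothing more can be done
None
```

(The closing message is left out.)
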